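Close the cutlery tubs in the lid press

TASK

Close the lids of all the cutlery tubs in the lid press: pull the carriage fully out to its loading end, stand every tub in a pocket of its own, push the carriage fully home under the head, and press the yellow pedal down to its stop. Then let the pedal up, pull the carriage fully out again and stand all the closed tubs upright on the sheet pan, leaving the carriage out. Do not disturb the other things on the table.

Things in the scene. Friction and masses are not known exactly. Their poses are not given: they have to be found in the camera images.
- tub_a: White rectangular cutlery tub with a blue lid, about 0.23 kg; may be absent. Origin: centre of its underside, z up. Body 60 mm along its x, 80 mm along its y, 50 mm high; the lid (56 x 76 mm) sits on top, its upper face 68 mm above the underside while loose and 58 mm once pressed in. Pick it up by the body's 60 mm width, below the lid.
- tub_b: White rectangular cutlery tub with a green lid, about 0.23 kg; may be absent. Origin: centre of its underside, z up. Body 60 mm along its x, 80 mm along its y, 50 mm high; the lid (56 x 76 mm) sits on top, its upper face 68 mm above the underside while loose and 58 mm once pressed in. Pick it up by the body's 60 mm width, below the lid.
- tub_c: White rectangular cutlery tub with an orange lid, about 0.23 kg; may be absent. Origin: centre of its underside, z up. Body 60 mm along its x, 80 mm along its y, 50 mm high; the lid (56 x 76 mm) sits on top, its upper face 68 mm above the underside while loose and 58 mm once pressed in. Pick it up by the body's 60 mm width, below the lid.
- tub_d: White rectangular cutlery tub with a red lid, about 0.23 kg; may be absent. Origin: centre of its underside, z up. Body 60 mm along its x, 80 mm along its y, 50 mm high; the lid (56 x 76 mm) sits on top, its upper face 68 mm above the underside while loose and 58 mm once pressed in. Pick it up by the body's 60 mm width, below the lid.
- lid_a (a joint): How far the blue lid of tub_a is pressed in (m): 0 loose, standing 10 mm proud; 0.010 fully in. It takes about 5 N and stays where it is left. Under the press's full stroke it ends at about 0.009, which is closed.
- lid_b (a joint): How far the green lid of tub_b is pressed in (m): 0 loose, standing 10 mm proud; 0.010 fully in. It takes about 5 N and stays where it is left. Under the press's full stroke it ends at about 0.009, which is closed.
- lid_c (a joint): How far the orange lid of tub_c is pressed in (m): 0 loose, standing 10 mm proud; 0.010 fully in. It takes about 5 N and stays where it is left. Under the press's full stroke it ends at about 0.009, which is closed.
- lid_d (a joint): How far the red lid of tub_d is pressed in (m): 0 loose, standing 10 mm proud; 0.010 fully in. It takes about 5 N and stays where it is left. Under the press's full stroke it ends at about 0.009, which is closed.
- press: Blue bench lid press, fixed to the table, turned by up to 0.1 rad either way. Its origin is at table height below the middle of the slide; its x is the way the carriage slides in (away from the robot). The head is a beam at x = 68 to 182 mm, y = +-130 mm, z = 136 to 160 mm, on two rear columns at x = 148 to 182 mm; under it a steel platen (y = +-135 mm, x = 52 to 128 mm) whose underside is 108 mm above the table at rest and 89 mm at full stroke.
- carriage (a joint): The aluminium carriage on the press's slide (m): 0 = at the loading end stop, clear of the head; 0.180 = fully home at the stop under the head. It grows along the press's x. Friction about 3 N, no spring; it stays where it is left.
- carriage_floor (a point): Centre of the carriage's floor and of its middle pocket (upper face, 30 mm above the table; moves with the carriage), axes as the press. The floor has three pockets in a row along y, each 70 x 88 mm or more inside, between walls 10 mm high; a tub's 60 mm side lies along x. The carriage measures 78 mm in x, 288 mm in y.
- nest0 (a point): Centre of the floor of the pocket next to the handle (moves with the carriage; axes as the press).
- nest2 (a point): Centre of the floor of the pocket farthest from the handle (same axes).
- carriage_handle (a point): Red upright handle block at the carriage's -y end: 24 mm in x, 26 mm in y, standing from 30 to 90 mm above the table; this point is on its centre line, 70 mm above the table, so 20 mm below its top. Axes as the press.
- pedal (a joint): Hinged spring press pedal on top of the head (rad): 0 = up, 0.30 = pressed down to its stop. It springs back up when let go. It drives the platen down 19 mm over its full stroke.
- pedal_pad (a point): Centre of the upper face of the pedal's yellow pad (52 x 110 mm, the 110 mm along the press's y), about 220 mm above the table at rest, 0.152 m in front of the hinge, which runs along the press's y 185 mm above the table. Press it straight down: it sinks about 45 mm to its stop, where it takes about 7 N with the head empty and about 14 N while it closes three lids. At rest the pad rises 0.15 rad towards the robot, at the stop it falls 0.15 rad.
- pan: Shallow steel sheet pan for closed tubs, 330 mm along its x, 170 mm along its y, rim 16 mm high, walls and floor 3 mm. It is fixed. Origin: centre of its underside.
- tape: Bystander: roll of tape lying flat, 90 mm across, 40 mm high. Origin: centre of its underside.
- spoon: Bystander: white plastic spoon, 160 mm, lying on the table beyond the tubs.
- spoon2: Bystander: white plastic spoon, 160 mm, lying on the table between the tubs and the robot.
- cup: Bystander: clear cup, 72 mm across, 90 mm high. Origin: centre of its underside.
- jar: Bystander: spice jar, 52 mm across, 80 mm high, beside the pan. Origin: centre of its underside.
There are look-alikes about, which are no part of the job. Of the things like the tub_a, leave any that is pink; of the rest the smaller one is meant.

How it is judged (in metres and radians):
On the way, in this order (a step that is already met when the one before it is completed fails the run):
1. the carriage is fully out at its loading end (value of joint carriage below 0.008 m), for 0.2 s.
2. every tub stands in a pocket of the carriage, which is out (value of joint carriage below 0.008 m and x of tub_a in the frame of carriage_floor between -0.012 and 0.012 m and y of tub_a in the frame of carriage_floor between -0.11 and 0.11 m and z of tub_a in the frame of carriage_floor between -0.005 and 0.005 m and angle between each of tub_a, tub_b, tub_c, tub_d's own z axis and vertical below 0.12 rad and x of tub_b in the frame of carriage_floor between -0.012 and 0.012 m and y of tub_b in the frame of carriage_floor between -0.11 and 0.11 m and z of tub_b in the frame of carriage_floor between -0.005 and 0.005 m and x of tub_c in the frame of carriage_floor between -0.012 and 0.012 m and y of tub_c in the frame of carriage_floor between -0.11 and 0.11 m and z of tub_c in the frame of carriage_floor between -0.005 and 0.005 m and x of tub_d in the frame of carriage_floor between -0.012 and 0.012 m and y of tub_d in the frame of carriage_floor between -0.11 and 0.11 m and z of tub_d in the frame of carriage_floor between -0.005 and 0.005 m), for 0.2 s.
3. the carriage is fully home with every tub in it (value of joint carriage above 0.174 m and x of tub_a in the frame of carriage_floor between -0.012 and 0.012 m and y of tub_a in the frame of carriage_floor between -0.11 and 0.11 m and z of tub_a in the frame of carriage_floor between -0.005 and 0.005 m and angle between each of tub_a, tub_b, tub_c, tub_d's own z axis and vertical below 0.12 rad and x of tub_b in the frame of carriage_floor between -0.012 and 0.012 m and y of tub_b in the frame of carriage_floor between -0.11 and 0.11 m and z of tub_b in the frame of carriage_floor between -0.005 and 0.005 m and x of tub_c in the frame of carriage_floor between -0.012 and 0.012 m and y of tub_c in the frame of carriage_floor between -0.11 and 0.11 m and z of tub_c in the frame of carriage_floor between -0.005 and 0.005 m and x of tub_d in the frame of carriage_floor between -0.012 and 0.012 m and y of tub_d in the frame of carriage_floor between -0.11 and 0.11 m and z of tub_d in the frame of carriage_floor between -0.005 and 0.005 m), for 0.2 s.
4. with the carriage home, the pedal is down to its stop and every lid is pressed in (value of joint carriage above 0.174 m and value of joint pedal above 0.28 rad and value of joint each of lid_a, lid_b, lid_c, lid_d above 0.007 m), for 0.1 s.
5. the pedal is up again and the carriage fully out (value of joint carriage below 0.008 m and value of joint pedal below 0.05 rad), for 0.2 s.
At the end, for the whole second after the job is handed in: Every tub stands upright (within 0.12 rad) and at rest on the floor of the sheet pan with its lid pressed in at least 7 mm; the pedal is up (under 0.05 rad) and the carriage is out (within 8 mm of its loading end stop) (all of step 5 and value of joint each of lid_a, lid_b, lid_c, lid_d above 0.007 m and x of tub_a in the frame of pan between -0.145 and 0.145 m and y of tub_a in the frame of pan between -0.07 and 0.07 m and z of tub_a in the frame of pan between -0.003 and 0.008 m and angle between each of tub_a, tub_b, tub_c, tub_d's own z axis and vertical below 0.12 rad and linear speed of each of tub_a, tub_b, tub_c, tub_d below 0.02 m/s and x of tub_b in the frame of pan between -0.145 and 0.145 m and y of tub_b in the frame of pan between -0.07 and 0.07 m and z of tub_b in the frame of pan between -0.003 and 0.008 m and x of tub_c in the frame of pan between -0.145 and 0.145 m and y of tub_c in the frame of pan between -0.07 and 0.07 m and z of tub_c in the frame of pan between -0.003 and 0.008 m and x of tub_d in the frame of pan between -0.145 and 0.145 m and y of tub_d in the frame of pan between -0.07 and 0.07 m and z of tub_d in the frame of pan between -0.003 and 0.008 m); the robot touches nothing.
It fails at once if one of the other things (tape, spoons, cup, jar) is moved more than 50 mm (distance of any of tape, spoon, spoon2, cup, jar from where it was at the start of the episode above 0.05 m).
Of tub_a, tub_b, tub_c, tub_d only 2 to 3 are there at a start; the rules pass over those that are not, and their reading is None.
At some moment in a run one of tub_a, tub_b, tub_c, tub_d may be knocked a few centimetres aside while the robot is not near it.
Once in a run the grip may slacken for a moment while it holds something.
It also fails if it takes over 210 s, if anything falls off the work surface, if the arm or the gripper's body presses on something with over 40 N, if the wrist force passes 120 N, or if a joint passes its speed limit or range.

ROBOT

A 6-joint arm with a two-finger parallel gripper is mounted at the origin on the work surface. World frame = base frame: x ahead of the robot, y to its left, z up, the work surface at z = 0. Lengths are in mm, angles in rad, forces in N, time in s.
With the tool pointing down it reaches from about 400 to 925 mm from the base axis. Payload 12.5 kg.
Tool frame: the origin (TCP) lies midway between the tips of the shut fingers; the grasp point (between the pads) lies 19 mm behind it; z points along the fingers, y is the line along which they close (so a half turn about z gives the same grasp; the last joint's range is limited). The gripper opens to 95 mm and grips with 3 to 60 N. Pads are 20 mm wide; open, the fingers measure 119 mm over their backs; the gripper's body (75 mm by 180 mm) begins 59 mm behind the grasp point.
Start: joints at [-1.223, 0.491, 1.559, -0, 1.092, -0.106], TCP at [274.014, -561.75, 214.661] pointing down, gripper open.
Joint ranges: [-3.1, 3.1], [-0.84, 2.19], [0.05, 2.79], [-1.13, 4.28], [0.06, 2.93], [-2.69, 2.69]. Speed limits (rad/s): [2.22, 2.22, 2.79, 3.14, 3.14, 3.14].

INTERFACE

Orientations are given as [roll, pitch, yaw] about the fixed x, y, z axes, in that order (R = Rz(yaw) Ry(pitch) Rx(roll)).
In Python, from cell import state, read_camera, camera_info, env gives the robot as it stands.
- The arm moves only by the tool move_arm, never from a script. Its argument "commands" is a list of rows, each a list of 3 entries, a list of its own where there are three numbers: the shift along the world's x, y, z in cm, then the turn, a rotation vector about the world's x, y, z in degrees, then the opening, from 0 (shut) to 1 (fully open). A call has 1 to 10 rows; each row shifts and turns the commanded pose from where the row before left it; what a row does not reach is not made up. A row lasts 1/10 s, in which the tool goes at most 50 mm and 8.59 degrees, less where a joint would pass 70% of its speed; a pose out of reach is approached as far as the arm can. A call with a gripper value outside its range is refused whole. The fingers move at their own pace and stop on an object; the grip force is fixed at half the most. Time passes only in rows, so rows that do not move let the fingers close. It gives the time, the measured TCP pose, the force, the opening and the grip force at its end, in the units of the state.
- state(): the state, without advancing time (a new reading comes with each control period).
- read_camera(name): name is "side" or "top" or "wrist"; returns the picture (480x640x3 uint8, blue, green, red); there is no depth.
- camera_info(name): a dict with "K" (3x3 intrinsics, pixels), "cam_to_world" (4x4, takes a point from camera to world coordinates). Camera axes: x right, y down, z forward; pixel columns grow to the right and rows downward; lengths in mm; the calibration is good to about 2 mm. A picture is of the moment at which its call begins: read the wrist's pose just before it. camera_info takes no time and is no camera call; for the wrist camera it gives the pose at the moment of the call.
- env.job_done(): hands the job in; it is judged then, once.
The state is a dict: "t": time; "joints": joint angles; "qvel": joint speeds; "tau": joint torques, N m; "eef_pos": TCP position; "tcp_rot": TCP orientation; "ft_force": force on the tool from outside, world axes, zero at the start; "moment": the same for the moment, N m; "opening": opening from 0.0 (shut) to 1.0 (fully open); "grip_force": force on a finger pad.
Only numpy, scipy, OpenCV 4.12 (cv2) and the standard library are available. Lean on these libraries where they do the work, as an engineer would, in place of code of your own. Each camera call takes 0.05 s, during which the arm holds its last target. There are 200 camera calls.

## Working session

There is one attempt and no reset: what is moved stays moved. The work goes in short steps, Python scripts to look and compute and a tool call to move; the robot and the scene stay as the last step left them, time stands still between calls to the robot, and variables do not carry over. Pictures are saved under pics/ and viewed, at most 14 in all, crops included, and the job is handed in when it is done.

Besides the shell and the picture viewer there is one more tool, called after "Request:" as name(argument=value, ...), one argument or row to a line, values as JSON. move_arm: Moves the arm, as the interface text tells. Its arguments: {"type":"object","properties":{"commands":{"type":"array"}},"required":["commands"]}

```bash
mkdir -p pics; ls; python3 - <<'E'
from cell import *
import cv2
for n in ("top","side"):
    cv2.imwrite(f"pics/{n}0.png",read_camera(n)); c=camera_info(n); print(n,c["K"],c["cam_to_world"])
print(state())
E
```

```text
pics
top [[446.417219     0.         321.7033349 ]
 [  0.         446.417219   236.37882349]
 [  0.           0.           1.        ]] [[ 1.26175678e-02 -9.84874864e-01  1.72807116e-01  3.29731976e+02]
 [-9.99825420e-01 -1.48084306e-02 -1.13947045e-02  3.41581421e+01]
 [ 1.37813602e-02 -1.72633174e-01 -9.84889771e-01  1.29458272e+03]
 [ 0.00000000e+00  0.00000000e+00  0.00000000e+00  1.00000000e+00]]
side [[575.81756701   0.         318.89785768]
 [  0.         575.81756701 237.59072018]
 [  0.           0.           1.        ]] [[-9.23571739e-01 -2.78633878e-01  2.63397807e-01  1.18846403e+02]
 [-3.83291934e-01  6.52779629e-01 -6.53426392e-01  1.02861743e+03]
 [ 1.01260066e-02 -7.04444404e-01 -7.09686935e-01  1.25820325e+03]
 [ 0.00000000e+00  0.00000000e+00  0.00000000e+00  1.00000000e+00]]
{'t': 0.1, 'joints': array([-1.22261321e+00,  4.91473905e-01,  1.55937944e+00, -1.15075613e-05,
        1.09169948e+00, -1.05587474e-01]), 'qvel': array([ 0.00082086, -0.00191069, -0.00175182,  0.00102664,  0.00024696,
        0.00104812]), 'tau': array([ 1.94779474e-03, -6.13624263e+01, -2.58608544e+01,  6.93671568e-02,
        4.70286445e-02, -5.98020961e-05]), 'eef_pos': array([ 273.92613362, -561.53889074,  214.13907205]), 'tcp_rot': array([-3.14063675e+00, -9.10436812e-05,  4.53775861e-01]), 'ft_force': array([-0.43041918, -1.04091286,  0.42605174]), 'moment': array([-0.02280513,  0.02491546, -0.0085192 ]), 'grip_force': 0.0, 'opening': 1.0011468971641608}
```

View pics/top0.png

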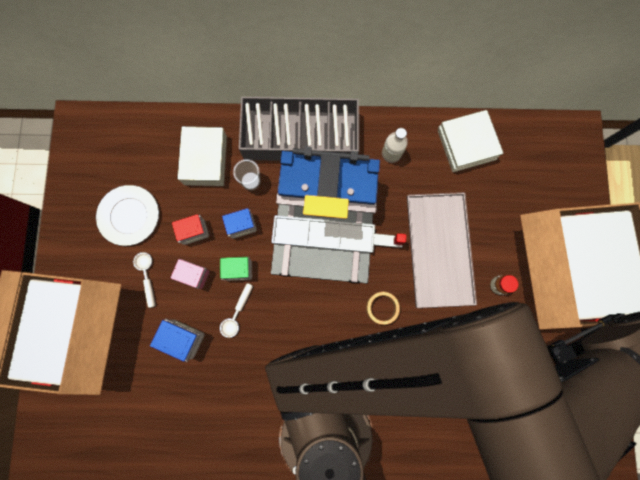

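View pics/side0.png

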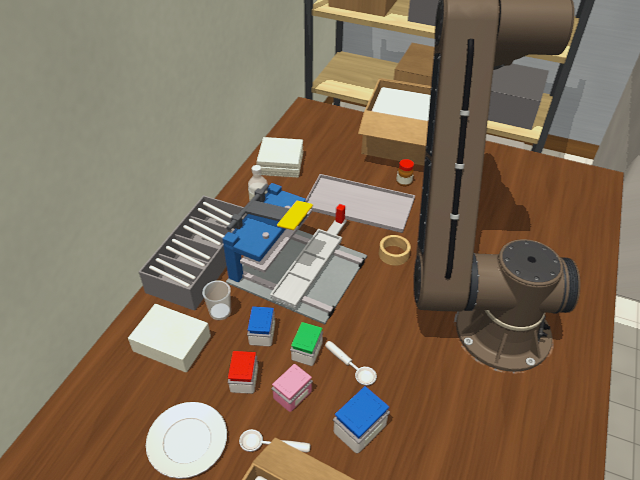

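Top view. Candidates for tub_a: the small blue lid at (239,223), the larger blue one at (177,341), and the pink one at (190,273). I choose the small blue at (239,223). The green lid at (235,268) is tub_b and the red one at (190,230) is tub_d. There is no orange lid. The handle is red at (401,239), the pedal yellow at (326,207), the pan at (442,250), and the carriage is part-way in.

```bash
cat > h.py <<'E'
from cell import *
import cv2, numpy as np
def ray(name,uv,z,ci=None):
    c=ci or camera_info(name); K=np.array(c["K"]);T=np.array(c["cam_to_world"])
    uv=np.atleast_2d(uv).astype(float)
    d=np.c_[uv,np.ones(len(uv))]@np.linalg.inv(K).T@T[:3,:3].T
    s=(z-T[2,3])/d[:,2]
    return T[:3,3]+d*s[:,None]
HUE={"blue":(105,125),"green":(50,75),"red":(0,5),"yellow":(24,34),"pink":(160,178)}
def blobs(img,col,amin=60,smin=130,vmin=80):
    h=cv2.cvtColor(img,cv2.COLOR_BGR2HSV); a,b=HUE[col]
    m=cv2.inRange(h,(a,smin,vmin),(b,255,255))
    if col=="red": m|=cv2.inRange(h,(176,smin,vmin),(180,255,255))
    cs,_=cv2.findContours(m,cv2.RETR_EXTERNAL,cv2.CHAIN_APPROX_NONE)
    return [c[:,0,:] for c in cs if cv2.contourArea(c)>amin]
def rect(name,c,z,ci=None):
    """top-face rectangle: centre, long, short, direction(deg) of the long side"""
    p=ray(name,c,z,ci)[:,:2].astype(np.float32)
    b=cv2.boxPoints(cv2.minAreaRect(p)); e=[b[1]-b[0],b[2]-b[1]]
    L=[np.linalg.norm(v) for v in e]; i=int(np.argmax(L)); v=e[i]
    return b.mean(0).round(1),round(float(max(L)),1),round(float(min(L)),1),round((np.degrees(np.arctan2(v[1],v[0]))+90)%180-90,1)
def seen(name,img,items):
    for col,z in items:
        for c in blobs(img,col): print(name,col,c.mean(0).round(),len(c),*rect(name,c,z))
E
python3 - <<'E'
from h import *
for n in ("top","side"):
    im=cv2.imread(f"pics/{n}0.png"); seen(n,im,[("blue",68),("green",68),("red",68),("red",90),("yellow",220),("pink",68)])
# pan corners & press rails, top view, rough
print(ray("top",[[408,195],[465,194],[475,304],[418,307]],16))
print(ray("top",[[383,308],[501,285],[250,170],[229,328],[245,290]],0))
print(ray("top",[[273,242],[274,218],[374,250],[376,226]],40)) # carriage corners
print(ray("top",[[279,279],[366,281]],10), ray("top",[[283,153],[379,163]],160))
im=cv2.imread("pics/top0.png"); cv2.imwrite("pics/c1.png",cv2.resize(im[130:350,140:520],None,fx=2.1,fy=2.1,interpolation=cv2.INTER_CUBIC))
E
```

```text
top blue [173. 340.] 115 [258.1 413.3] 101.9 74.3 67.3
top blue [237. 221.] 83 [585.  256.1] 75.2 55.4 -72.0
top blue [359. 179.] 163 [710.6 -81.2] 129.1 110.9 -4.4
top blue [299. 174.] 158 [725.7  87.3] 130.1 114.2 -4.0
top red [509. 283.] 52 [ 421.  -496.4] 53.1 46.7 -89.2
top red [400. 238.] 36 [ 542.4 -200.3] 31.6 30.8 -0.9
top red [187. 227.] 88 [565.4 396.1] 79.0 59.2 -70.1
top red [509. 283.] 52 [ 419.3 -486.9] 52.1 45.9 -89.2
top red [400. 238.] 36 [ 538.5 -196.1] 31.1 30.3 -0.9
top red [187. 227.] 88 [561.2 389.6] 77.6 58.1 -70.1
top yellow [326. 206.] 118 [595.3  13.2] 110.2 48.7 85.3
side blue [362. 411.] 112 [262.9 401.1] 104.8 75.8 67.4
side blue [260. 320.] 89 [585.5 263.8] 83.6 55.8 -71.8
side blue [250. 241.] 397 [746.5  41.2] 256.8 141.9 85.3
side green [306. 338.] 90 [456.1 267.2] 82.0 55.5 -86.6
side red [242. 366.] 101 [565.4 401.9] 82.0 56.7 -71.6
side red [340. 213.] 45 [ 541.5 -188.5] 85.0 24.6 -69.2
side red [406. 164.] 38 [ 424.8 -499.6] 61.1 46.8 -73.1
side red [242. 366.] 101 [557.2 413.5] 80.5 55.7 -71.6
side red [340. 213.] 45 [ 533.7 -166. ] 83.4 24.1 -6
[... 186 characters left out ...]
15788   16.        ]
 [ 365.25162869 -419.39839021   16.        ]
 [ 354.72286788 -256.479471     16.        ]]
[[ 350.90590456 -159.3253644     0.        ]
 [ 421.30853572 -503.53084874    0.        ]
 [ 756.87774119  238.01834803    0.        ]
 [ 289.31291521  278.59275247    0.        ]
 [ 396.95493864  237.87186219    0.        ]]
[[ 531.55476423  157.89212958   40.        ]
 [ 601.34528297  157.21932076   40.        ]
 [ 512.7833826  -129.5252707    40.        ]
 [ 582.44130845 -135.80605415   40.        ]]
[[ 429.11016121  140.27810631   10.        ]
 [ 426.79273568 -109.71191104   10.        ]] [[ 752.78708554  127.00202085  160.        ]
 [ 729.39383601 -128.98735428  160.        ]]
```

View pics/c1.png

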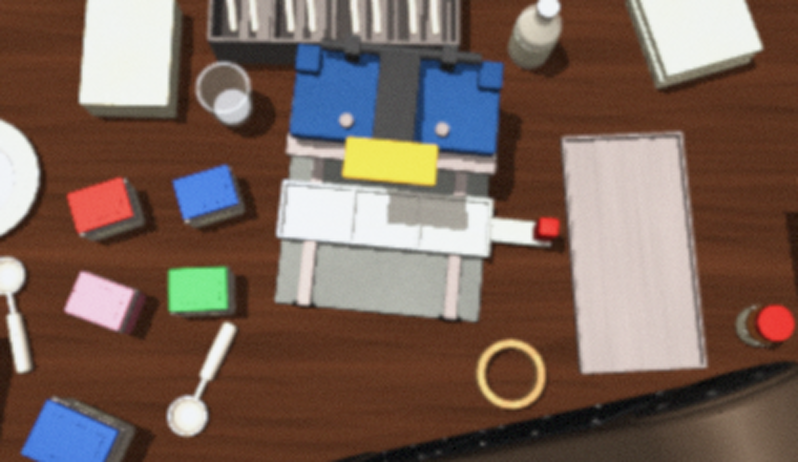

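The crop confirms the choice: small blue, green and red tubs, the pink and the big blue look-alikes left alone. The pan is empty and the carriage stands about midway. I grasp the handle first.

Request:
move_arm(
  commands=[
    [[2.65,3.65,0],[0,0,6],1],
    [[2.65,3.65,0],[0,0,6],1],
    [[2.65,3.65,0],[0,0,6],1],
    [[2.65,3.65,0],[0,0,6],1],
    [[2.65,3.65,0],[0,0,6],1],
    [[2.65,3.65,0],[0,0,6],1],
    [[2.65,3.65,0],[0,0,6],1],
    [[2.65,3.65,0],[0,0,6],1],
    [[2.65,3.65,0],[0,0,6],1],
    [[2.65,3.65,0],[0,0,6],1],
  ],
)

```text
t: 1.1
eef_pos: [539.8, -195.0, 214.5]
tcp_rot: [-3.141, -0.0, 1.505]
ft_force: [0.5, -0.7, 0.4]
opening: 1.001
grip_force: 0.0
```

Request:
move_arm(
  commands=[
    [[0,0,0],[0,0,0],1],
    [[0,0,0],[0,0,0],1],
    [[0,0,0],[0,0,0],1],
  ],
)

```text
t: 1.4
eef_pos: [538.5, -197.3, 214.5]
tcp_rot: [-3.141, -0.0, 1.5]
ft_force: [0.1, 0.5, -0.7]
opening: 0.995
grip_force: 0.0
```

```bash
python3 - <<'E'
from h import *
c=camera_info("wrist"); im=read_camera("wrist"); print(state()["eef_pos"],state()["tcp_rot"])
for b in blobs(im,"red"): print(b.mean(0),*rect("wrist",b,90,c))
t=read_camera("top"); seen("top",t,[("green",68),("blue",68),("red",68)])
HUE["green"]=(40,85)
for b in blobs(t,"green",60,90,60): print(b.mean(0),rect("top",b,68))
E
```

```text
[ 538.42051857 -197.61543841  214.52574569] [-3.14123892e+00 -1.88460500e-05  1.49917347e+00]
[327.70833333 229.66666667] [ 542.3 -192.5] 34.1 23.5 86.0
top blue [173. 340.] 115 [258.  413.4] 102.0 74.2 67.1
top blue [237. 221.] 83 [585.  256.2] 75.6 55.7 -71.7
top blue [359. 179.] 163 [710.8 -81.2] 129.1 110.7 -4.6
top blue [299. 174.] 158 [725.4  88. ] 129.8 114.7 -5.0
top red [509. 283.] 52 [ 421.  -496.4] 53.1 46.7 -89.2
top red [187. 227.] 89 [565.4 396.1] 79.4 59.1 -70.1
[233.70967742 267.19354839] (array([455.4, 260. ], dtype=float32), 76.6, 58.0, np.float32(-87.0))
```

Request:
move_arm(
  commands=[
    [[0,0,-4],[0,0,0],1],
    [[0,0,-4],[0,0,0],1],
    [[0.2,0,-4],[0,0,0],1],
    [[0,0,-3.6],[0,0,0],1],
    [[0,0,0],[0,0,0],0],
    [[0,0,0],[0,0,0],0],
    [[0,0,0],[0,0,0],0],
    [[0,0,0],[0,0,0],0],
    [[0,0,0],[0,0,0],0],
    [[0,0,0],[0,0,0],0],
  ],
)

```text
t: 2.5
eef_pos: [541.2, -196.9, 59.5]
tcp_rot: [3.14, 0.0, 1.501]
ft_force: [-0.3, -0.7, -0.3]
opening: 0.549
grip_force: 0.0
```

Request:
move_arm(
  commands=[
    [[-1,0.07,0],[0,0,0],0],
    [[-1,0.07,0],[0,0,0],0],
    [[-1,0.07,0],[0,0,0],0],
    [[-1,0.07,0],[0,0,0],0],
    [[-1,0.07,0],[0,0,0],0],
    [[-1,0.08,0],[0,0,0],0],
    [[-1,0.08,0],[0,0,0],0],
    [[-0.9,0.07,0],[0,0,0],0],
    [[0,0,0],[0,0,0],0],
    [[0,0,0],[0,0,0],0],
  ],
)

```text
t: 3.5
eef_pos: [460.4, -190.5, 58.9]
tcp_rot: [-3.14, -0.001, 1.5]
ft_force: [-2.9, 3.3, 7.9]
opening: 0.253
grip_force: 30.0
```

Request:
move_arm(
  commands=[
    [[-0.5,0.04,0],[0,0,0],0],
    [[-0.5,0.04,0],[0,0,0],0],
    [[-0.3,0.02,0],[0,0,0],0],
    [[0,0,0],[0,0,0],0],
    [[0,0,0],[0,0,0],0],
  ],
)

```text
t: 4.0
eef_pos: [457.3, -190.8, 58.9]
tcp_rot: [3.124, 0.004, 1.5]
ft_force: [62.3, 23.9, -28.8]
opening: 0.256
grip_force: 29.9
```

Request:
move_arm(
  commands=[
    [[0.9,-0.06,0],[0,0,0],0],
    [[0,0,0],[0,0,0],0],
    [[0,0,0],[0,0,0],1],
    [[0,0,0],[0,0,0],1],
    [[0,0,0],[0,0,0],1],
    [[0,0,0],[0,0,0],1],
    [[0,0,5],[0,0,0],1],
    [[0,0,5],[0,0,0],1],
    [[0,0,5],[0,0,0],1],
    [[0,0,0],[0,0,0],1],
  ],
)

```text
t: 5.0
eef_pos: [459.6, -191.5, 214.3]
tcp_rot: [3.133, 0.004, 1.501]
ft_force: [1.1, 0.2, -1.3]
opening: 0.864
grip_force: 0.0
```

```bash
python3 - <<'E'
from h import *
c=camera_info("wrist"); im=read_camera("wrist"); print(state()["eef_pos"],state()["ft_force"])
cv2.imwrite("pics/w1.png",im)
for b in blobs(im,"red"): print(b.mean(0),*rect("wrist",b,90,c))
t=read_camera("top"); seen("top",t,[("blue",68),("red",68),("red",90),("yellow",220)])
cv2.imwrite("pics/t1.png",cv2.resize(t[140:320,220:500],(784,504),interpolation=cv2.INTER_CUBIC))
E
```

```text
[ 458.57961394 -190.99474337  211.36786774] [ 0.20506987  0.16196126 -1.0551007 ]
[320.38333333 228.15833333] [ 457.8 -185.5] 33.2 23.5 85.9
top blue [173. 340.] 115 [258.1 413.3] 101.9 74.2 67.3
top blue [237. 221.] 82 [584.9 256.2] 75.8 55.5 -71.8
top blue [359. 179.] 163 [710.7 -81.3] 128.8 110.7 -4.4
top blue [299. 174.] 158 [725.4  88. ] 129.8 114.7 -5.0
top red [509. 283.] 52 [ 421.  -496.5] 53.3 46.7 -89.2
top red [187. 227.] 89 [565.2 396. ] 79.1 59.1 -70.5
top red [509. 283.] 52 [ 419.3 -487. ] 52.3 45.9 -89.2
top red [187. 227.] 89 [561.  389.5] 77.7 58.0 -70.5
top yellow [326. 206.] 118 [595.2  13.2] 110.3 48.6 85.1
```

View pics/t1.png

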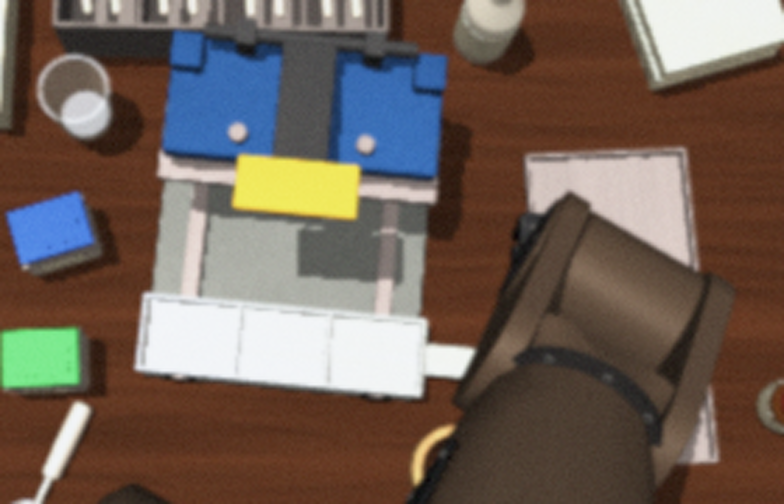

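The carriage is out, at its loading stop. Its corners in the crop are (146,293), (428,319), (421,397) and (136,368), with the dividers at x≈240 and 331.

```bash
python3 - <<'E'
from h import *
q=np.array([[146,293],[428,319],[421,397],[136,368],[240,302],[331,311],[236,382],[327,391]])/2.8+[220,140]
P=ray("top",q,40)[:,:2]; print(P.round(1), P[:4].mean(0), P[4:].mean(0))
print(np.linalg.norm(P[0]-P[1]),np.linalg.norm(P[0]-P[3]), np.degrees(np.arctan2(*(P[0]-P[1])[::-1])),np.degrees(np.arctan2(*(P[3]-P[2])[::-1])))
# carriage by white mask
t=read_camera("top"); g=cv2.cvtColor(t,cv2.COLOR_BGR2HSV)
m=cv2.inRange(g,(0,0,195),(180,40,255)); m[:, :255]=0; m[:,385:]=0; m[:235]=0; m[290:]=0
m=cv2.morphologyEx(m,cv2.MORPH_CLOSE,np.ones((5,5)))
cs,_=cv2.findContours(m,cv2.RETR_EXTERNAL,cv2.CHAIN_APPROX_NONE); c=max(cs,key=cv2.contourArea)[:,0]
print(rect("top",c,38),c.min(0),c.max(0))
E
```

```text
[[ 523.9  160.1]
 [ 501.5 -126.2]
 [ 422.5 -118.6]
 [ 447.6  167.7]
 [ 516.1   64.6]
 [ 508.2  -27.8]
 [ 435.    67.1]
 [ 427.2  -24.2]] [473.87747942  20.74662897] [471.62340865  19.93025174]
287.1522508815087 76.66914487519446 85.5167922559365 84.98223550016404
(array([491.1,   2.4], dtype=float32), 325.6, 113.8, np.float32(85.6)) [269 235] [384 280]
```

Request:
move_arm(
  commands=[
    [[0,4.5,0],[0,0,0.7],1],
    [[0,4.5,0],[0,0,0.7],1],
    [[0,4.5,0],[0,0,0.7],1],
    [[0,4.5,0],[0,0,0.7],1],
    [[0,4.5,0],[0,0,0.7],1],
    [[0,4.5,0],[0,0,0.7],1],
    [[0,4.5,0],[0,0,0.7],1],
    [[0,4.5,0],[0,0,0.7],1],
    [[0,4.5,0],[0,0,0.7],1],
    [[-0.2,4.5,0],[0,0,0.7],1],
  ],
)

```text
t: 6.15
eef_pos: [455.1, 261.0, 206.7]
tcp_rot: [-3.138, 0.001, 1.624]
ft_force: [1.5, -0.2, -0.1]
opening: 0.999
grip_force: 0.0
```

Request:
move_arm(
  commands=[
    [[0,0,0],[0,0,0],1],
    [[0,0,0],[0,0,0],1],
    [[0,0,0],[0,0,0],1],
  ],
)

```text
t: 6.45
eef_pos: [455.6, 258.6, 207.5]
tcp_rot: [-3.139, 0.001, 1.623]
ft_force: [0.0, 0.4, 0.2]
opening: 1.0
grip_force: 0.0
```

```bash
cat >> h.py <<'E'
def wristlid(col,z,sm=110,tag=None):
    c=camera_info("wrist"); s=state(); im=read_camera("wrist")
    print("tcp",s["eef_pos"].round(1),"yaw",round(np.degrees(s["tcp_rot"][2]),1))
    HUE["green"]=(40,85)
    for b in blobs(im,col,400,sm,60): print(col,b.mean(0).round(),b.min(0),b.max(0),*rect("wrist",b,z,c))
    if tag: cv2.imwrite(f"pics/{tag}.png",im)
E
python3 - <<'E'
from h import *
wristlid("green",68,tag="w2")
E
```

```text
tcp [455.6 258.6 207.5] yaw 93.0
green [324. 225.] [291 184] [356 268] [455.2 261.6] 75.2 55.6 -86.8
```

View pics/w2.png

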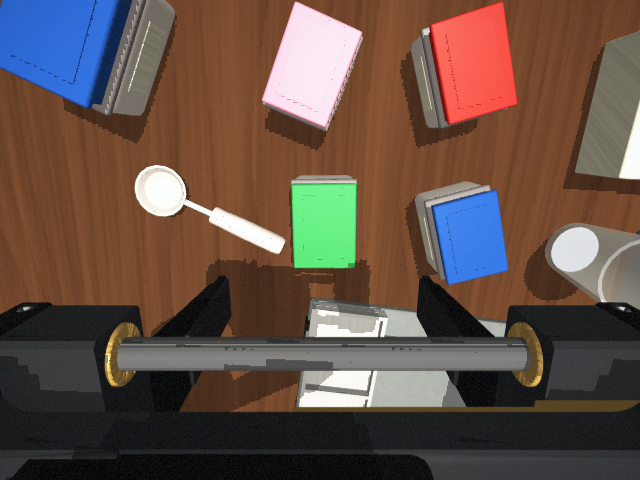

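Wrist view: green lid at (324,225), 75×56 mm as it should be, centred at (455,262). The spoon handle's tip is close to the near finger, so I open narrower.

Request:
move_arm(
  commands=[
    [[0,0.3,-4],[0,0,0],0.85],
    [[0,0,-4],[0,0,0],0.85],
    [[0,0,-4],[0,0,0],0.85],
    [[0,0,-4],[0,0,0],0.85],
    [[0,0,-2.9],[0,0,0],0.85],
    [[0,0,0],[0,0,0],0],
    [[0,0,0],[0,0,0],0],
    [[0,0,0],[0,0,0],0],
    [[0,0,0],[0,0,0],0],
    [[0,0,0],[0,0,0],0],
  ],
)

```text
t: 7.5
eef_pos: [456.8, 262.5, 21.3]
tcp_rot: [3.139, -0.001, 1.623]
ft_force: [0.8, -3.7, 8.8]
opening: 0.631
grip_force: 30.0
```

Request:
move_arm(
  commands=[
    [[0,0,0],[0,0,0],0],
    [[0,0,2],[0,0,0],0],
    [[0,0,4],[0,0,0],0],
    [[0,0,5],[0,0,0],0],
    [[0,0,3],[0,0,0],0],
    [[0,0,0],[0,0,0],0],
  ],
)

```text
t: 8.1
eef_pos: [457.4, 263.2, 164.3]
tcp_rot: [3.134, -0.003, 1.623]
ft_force: [0.7, 0.6, -2.9]
opening: 0.63
grip_force: 30.0
```

Request:
move_arm(
  commands=[
    [[0.1,-3.3,0],[0,0,-0.7],0],
    [[0.1,-3.4,0],[0,0,-0.7],0],
    [[0.1,-3.4,0],[0,0,-0.7],0],
    [[0.1,-3.4,0],[0,0,-0.7],0],
    [[0.1,-3.4,0],[0,0,-0.7],0],
    [[0.1,-3.4,0],[0,0,-0.8],0],
    [[0.1,-3.4,0],[0,0,-0.8],0],
    [[0.1,-3.4,0],[0,0,-0.8],0],
    [[0.1,-3.3,0],[0,0,-0.8],0],
    [[0.1,-3.1,0],[0,0,-0.7],0],
  ],
)

```text
t: 9.1
eef_pos: [465.3, -73.9, 159.0]
tcp_rot: [-3.141, -0.0, 1.493]
ft_force: [0.6, -1.0, -2.6]
opening: 0.63
grip_force: 30.0
```

Request:
move_arm(
  commands=[
    [[0,0,0],[0,0,0],0],
    [[0,0,-3],[0,0,0],0],
    [[0,0,-3],[0,0,0],0],
    [[0,0,0],[0,0,0],0],
    [[0,0,0],[0,0,0],0],
  ],
)

```text
t: 9.6
eef_pos: [465.7, -72.1, 99.7]
tcp_rot: [-3.14, -0.0, 1.494]
ft_force: [0.1, -0.3, -2.2]
opening: 0.628
grip_force: 30.0
```

```bash
python3 - <<'E'
from h import *
s=state(); print(s["eef_pos"],np.degrees(s["tcp_rot"]),s["opening"])
cv2.imwrite("pics/w3.png",read_camera("wrist"))
s=read_camera("side"); cv2.imwrite("pics/s3.png",cv2.resize(s[150:350,200:420],(660,600),interpolation=cv2.INTER_CUBIC))
E
```

```text
[465.73324615 -72.08660623  99.65369523] [-1.79912987e+02 -2.40283164e-02  8.56233595e+01] 0.6280605870205465
```

View pics/w3.png

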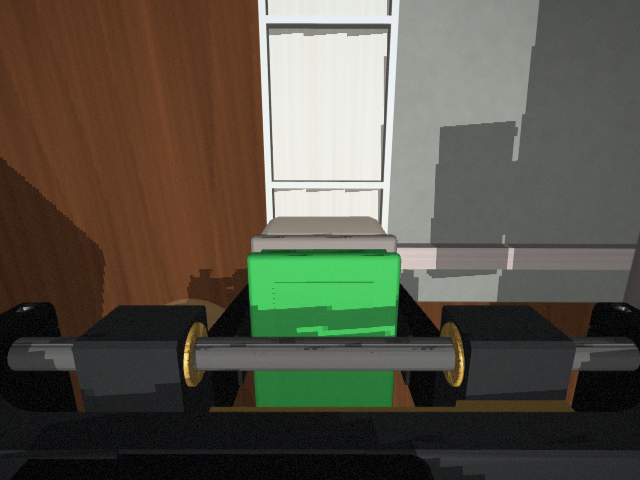

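Wrist view: the green tub is held square. The middle pocket is visible between dividers at rows 19 and 185, with its side walls at x≈266 and 391 at row 100.

```bash
python3 - <<'E'
from h import *
p=ray("wrist",[[329,19],[329,185],[265,19],[396,19],[269,185],[388,185]],40); print(p.round(1))
d=p[0]-p[1]; print(np.linalg.norm(d), np.degrees(np.arctan2(d[1],d[0])))
for i in (2,4):print(p[i:i+2].mean(0), np.linalg.norm(p[i]-p[i+1]))
E
```

```text
[[480.   68.6  40. ]
 [473.4 -23.6  40. ]
 [444.3  71.3  40. ]
 [517.4  65.8  40. ]
 [435.8 -20.8  40. ]
 [510.4 -26.4  40. ]]
92.45595527039244 85.91395426848949
[480.8479495   68.54024659  40.        ] 73.35636844873797
[473.1091865  -23.59393574  40.        ] 74.82961200008958
```

Request:
move_arm(
  commands=[
    [[0.3,0.25,-1],[0,0,0],0],
    [[0,0,-1.5],[0,0,0],0],
    [[0,0,-1],[0,0,0],0],
    [[0,0,-0.7],[0,0,0],0],
    [[0,0,-0.4],[0,0,0],0],
    [[0,0,0],[0,0,0],0],
    [[0,0,0],[0,0,0],0],
  ],
)

```text
t: 10.4
eef_pos: [469.2, -70.1, 53.9]
tcp_rot: [3.141, 0.0, 1.494]
ft_force: [0.5, 0.6, -2.3]
opening: 0.633
grip_force: 30.0
```

Request:
move_arm(
  commands=[
    [[0,0,-0.3],[0,0,0],0],
    [[0,0,0],[0,0,0],0],
    [[0,0,0],[0,0,0],0.85],
    [[0,0,0],[0,0,0],0.85],
    [[0,0,0],[0,0,0],0.85],
    [[0,0,0],[0,0,0],0.85],
  ],
)

```text
t: 11.0
eef_pos: [469.0, -70.1, 50.7]
tcp_rot: [3.141, 0.0, 1.494]
ft_force: [-0.7, 0.7, 0.1]
opening: 0.842
grip_force: 0.0
```

Request:
move_arm(
  commands=[
    [[0,0,4],[0,0,0],1],
    [[0,0,4],[0,0,0],1],
    [[0,0,4],[0,0,0],1],
    [[0,0,4],[0,0,0],1],
    [[0,0,0],[0,0,0],1],
    [[0,0,0],[0,0,0],1],
  ],
)

```text
t: 11.6
eef_pos: [469.0, -70.0, 211.0]
tcp_rot: [3.14, 0.0, 1.494]
ft_force: [-0.3, -0.3, -0.9]
opening: 1.001
grip_force: 0.0
```

```bash
python3 - <<'E'
from h import *
wristlid("green",98)
t=read_camera("top"); HUE["green"]=(40,85); seen("top",t,[("blue",68),("red",68),("green",98)])
t=read_camera("side"); seen("side",t,[("green",98),("blue",68),("red",68)])
E
```

```text
tcp [469. -70. 211.] yaw 85.6
green [324. 237.] [289 193] [358 282] [468.9 -70.3] 74.1 55.4 85.6
top blue [173. 340.] 116 [258.1 413.3] 102.3 74.2 67.3
top blue [237. 221.] 83 [584.9 256.2] 75.8 55.5 -71.8
top blue [359. 179.] 169 [710.6 -81.2] 129.1 110.9 -4.4
top blue [299. 174.] 158 [725.7  88.1] 129.7 114.7 -4.7
top red [509. 283.] 52 [ 421.  -497.5] 50.9 46.7 -89.2
top red [187. 227.] 88 [565.5 395.8] 78.5 59.3 -69.9
side green [348. 240.] 70 [470.6 -63.2] 86.4 57.8 85.0
side blue [362. 411.] 112 [262.9 401.1] 104.8 75.8 67.4
side blue [260. 320.] 89 [585.5 263.8] 83.6 55.8 -71.8
side blue [251. 242.] 365 [745.6  41.3] 256.8 140.1 85.3
side blue [533.  12.] 198 [  224.2 -1847.9] 488.8 304.7 89.1
side red [242. 366.] 101 [565.4 402.1] 82.0 56.1 -70.7
side red [365. 221.] 50 [ 458.1 -182.9] 79.3 25.3 -74.9
side red [406. 164.] 38 [ 424.8 -499.6] 61.1 46.8 -73.1
```

Request:
move_arm(
  commands=[
    [[0,4.5,0],[0,0,0],1],
    [[0,4.5,0],[0,0,0],1],
    [[0,4.5,0],[0,0,2],1],
    [[0,4.5,0],[0,0,2],1],
    [[1.5,4,0],[0,0,3],1],
    [[2,3.5,0],[0,0,3],1],
    [[2,2.5,0],[0,0,3],1],
    [[2,2,0],[0,0,3],1],
    [[2,1.5,0],[0,0,3],1],
    [[2.1,1.2,0],[0,0,3.4],1],
  ],
)

```text
t: 12.75
eef_pos: [585.2, 258.0, 208.7]
tcp_rot: [-3.139, -0.0, 1.888]
ft_force: [-0.5, -0.1, -0.2]
opening: 1.001
grip_force: 0.0
```

Request:
move_arm(
  commands=[
    [[0,0,0],[0,0,0],1],
    [[0,0,0],[0,0,0],1],
    [[0,0,0],[0,0,0],1],
  ],
)

```text
t: 13.05
eef_pos: [584.2, 256.5, 209.9]
tcp_rot: [-3.14, 0.0, 1.884]
ft_force: [-0.2, -0.6, -0.4]
opening: 1.001
grip_force: 0.0
```

```bash
python3 - <<'E'
from h import *
wristlid("blue",68); wristlid("red",68)
E
```

```text
tcp [584.2 256.5 209.9] yaw 107.9
blue [429. 389.] [410 371] [450 406] [734.8 133.6] 55.0 24.9 -46.9
blue [326. 227.] [294 186] [358 269] [585.3 258.2] 75.0 55.5 -71.7
tcp [584.3 256.4 210.3] yaw 107.9
red [357.  54.] [320   1] [393 109] [565.5 396.3] 75.7 55.8 -70.7
```

Request:
move_arm(
  commands=[
    [[0.1,0.15,-4],[0,0,0.3],0.95],
    [[0,0,-4],[0,0,0],0.95],
    [[0,0,-4],[0,0,0],0.95],
    [[0,0,-4],[0,0,0],0.95],
    [[0,0,-3.1],[0,0,0],0.95],
    [[0,0,0],[0,0,0],0],
    [[0,0,0],[0,0,0],0],
    [[0,0,0],[0,0,0],0],
    [[0,0,0],[0,0,0],0],
    [[0,0,0],[0,0,0],0],
  ],
)

```text
t: 14.15
eef_pos: [586.5, 258.6, 21.4]
tcp_rot: [3.139, 0.0, 1.89]
ft_force: [-0.1, -0.8, 8.0]
opening: 0.628
grip_force: 30.0
```

Request:
move_arm(
  commands=[
    [[0,0,0],[0,0,0],0],
    [[0,0,2],[0,0,0],0],
    [[0,0,4],[0,0,0],0],
    [[0,0,5],[0,0,0],0],
    [[0,0,3],[0,0,0],0],
    [[0,0,0],[0,0,0],0],
    [[0,0,0],[0,0,0],0],
  ],
)

```text
t: 14.85
eef_pos: [585.7, 258.4, 160.0]
tcp_rot: [3.141, -0.0, 1.89]
ft_force: [-0.6, 0.2, -2.3]
opening: 0.63
grip_force: 30.0
```

Request:
move_arm(
  commands=[
    [[-2,-1,0],[0,0,-2],0],
    [[-3,-2,0],[0,0,-3],0],
    [[-3,-2,0],[0,0,-3],0],
    [[-2,-3,0],[0,0,-3],0],
    [[-0.9,-3.5,0],[0,0,-3],0],
    [[0,-3.5,0],[0,0,-3],0],
    [[0,-3.5,0],[0,0,-3],0],
    [[0,-2.5,0],[0,0,-2],0],
    [[0,-1.5,0],[0,0,-0.7],0],
    [[0,-1.1,0],[0,0,0],0],
  ],
)

```text
t: 15.85
eef_pos: [476.2, 21.4, 158.3]
tcp_rot: [-3.139, -0.0, 1.493]
ft_force: [-1.1, 0.5, -2.1]
opening: 0.633
grip_force: 30.0
```

Request:
move_arm(
  commands=[
    [[0,0,0],[0,0,0],0],
    [[0,0,-3],[0,0,0],0],
    [[0,0,-3],[0,0,0],0],
    [[0,0,0],[0,0,0],0],
    [[0,0,0],[0,0,0],0],
  ],
)

```text
t: 16.35
eef_pos: [476.9, 23.0, 99.7]
tcp_rot: [-3.14, -0.0, 1.495]
ft_force: [0.1, 0.3, -1.6]
opening: 0.629
grip_force: 30.0
```

```bash
python3 - <<'E'
from h import *
im=read_camera("wrist"); s=state(); print(s["eef_pos"],s["opening"])
for b in blobs(im,"blue",400): print(b.mean(0),b.min(0),b.max(0))
E
```

```text
[477.35762339  22.91946341 100.36678253] 0.6351120052845353
[323.5        388.29651163] [254 371] [393 406]
[325.92647059 286.77205882] [247 250] [400 336]
```

Request:
move_arm(
  commands=[
    [[-0.1,-0.1,-1],[0,0,0],0],
    [[0,0,-1.5],[0,0,0],0],
    [[0,0,-1],[0,0,0],0],
    [[0,0,-0.7],[0,0,0],0],
    [[0,0,-0.4],[0,0,0],0],
    [[0,0,0],[0,0,0],0],
    [[0,0,0],[0,0,0],0],
  ],
)

```text
t: 17.1
eef_pos: [476.2, 21.4, 53.9]
tcp_rot: [3.141, -0.0, 1.494]
ft_force: [0.5, -0.3, -1.3]
opening: 0.63
grip_force: 30.0
```

Request:
move_arm(
  commands=[
    [[0,0,-0.3],[0,0,0],0],
    [[0,0,0],[0,0,0],0],
    [[0,0,0],[0,0,0],0.85],
    [[0,0,0],[0,0,0],0.85],
    [[0,0,0],[0,0,0],0.85],
    [[0,0,0],[0,0,0],0.85],
  ],
)

```text
t: 17.7
eef_pos: [476.0, 21.4, 50.6]
tcp_rot: [3.142, 0.0, 1.494]
ft_force: [0.7, 0.3, 0.9]
opening: 0.844
grip_force: 0.0
```

Request:
move_arm(
  commands=[
    [[0,0,4],[0,0,0],1],
    [[0,0,4],[0,0,0],1],
    [[0,0,4],[0,0,0],1],
    [[0,0,4],[0,0,0],1],
    [[0,0,0],[0,0,0],1],
    [[0,0,0],[0,0,0],1],
  ],
)

```text
t: 18.3
eef_pos: [476.0, 21.5, 211.1]
tcp_rot: [3.14, 0.0, 1.494]
ft_force: [-0.0, -0.2, 0.1]
opening: 0.996
grip_force: 0.0
```

```bash
python3 - <<'E'
from h import *
wristlid("blue",98)
E
```

```text
tcp [476.   21.5 211.1] yaw 85.6
blue [325. 237.] [290 193] [360 282] [477.1  21.2] 74.0 55.2 85.6
blue [603. 117.] [560  39] [639 188] [695.6  97.5] 103.5 62.1 85.5
```

Request:
move_arm(
  commands=[
    [[0,4,0],[0,0,1],1],
    [[0,4.5,0],[0,0,2],1],
    [[0,4.5,0],[0,0,2],1],
    [[1,4.5,0],[0,0,2],1],
    [[1,4.5,0],[0,0,2],1],
    [[1.5,4,0],[0,0,3],1],
    [[1.5,3.5,0],[0,0,3],1],
    [[1.5,3.5,0],[0,0,3],1],
    [[1.5,2.5,0],[0,0,3],1],
    [[1,2,0],[0,0,2.7],1],
  ],
)

```text
t: 19.35
eef_pos: [566.1, 397.9, 207.8]
tcp_rot: [-3.138, 0.001, 1.911]
ft_force: [-0.1, -0.3, -0.3]
opening: 1.0
grip_force: 0.0
```

Request:
move_arm(
  commands=[
    [[0,0,0],[0,0,0],1],
    [[0,0,0],[0,0,0],1],
    [[0,0,0],[0,0,0],1],
  ],
)

```text
t: 19.65
eef_pos: [565.5, 395.6, 209.6]
tcp_rot: [-3.14, 0.0, 1.907]
ft_force: [0.6, -0.5, 0.2]
opening: 1.001
grip_force: 0.0
```

```bash
python3 - <<'E'
from h import *
wristlid("red",68)
E
```

```text
tcp [565.5 395.6 209.6] yaw 109.2
red [324. 227.] [292 186] [357 269] [565.5 397.1] 74.9 56.2 -70.7
```

Request:
move_arm(
  commands=[
    [[0,0.15,-4],[0,0,0],0.85],
    [[0,0,-4],[0,0,0],0.85],
    [[0,0,-4],[0,0,0],0.85],
    [[0,0,-4],[0,0,0],0.85],
    [[0,0,-3.1],[0,0,0],0.85],
    [[0,0,0],[0,0,0],0],
    [[0,0,0],[0,0,0],0],
    [[0,0,0],[0,0,0],0],
    [[0,0,0],[0,0,0],0],
    [[0,0,0],[0,0,0],0],
  ],
)

```text
t: 20.7
eef_pos: [566.9, 398.3, 22.0]
tcp_rot: [3.138, -0.0, 1.908]
ft_force: [0.3, -1.9, 7.0]
opening: 0.624
grip_force: 30.0
```

Request:
move_arm(
  commands=[
    [[0,0,0],[0,0,0],0],
    [[0,0,2],[0,0,0],0],
    [[0,0,4],[0,0,0],0],
    [[0,0,5],[0,0,0],0],
    [[0,0,3],[0,0,0],0],
    [[0,0,0],[0,0,0],0],
    [[0,0,0],[0,0,0],0],
  ],
)

```text
t: 21.4
eef_pos: [565.8, 397.9, 160.4]
tcp_rot: [3.14, -0.0, 1.908]
ft_force: [0.3, 0.4, -2.9]
opening: 0.631
grip_force: 30.0
```

Request:
move_arm(
  commands=[
    [[-1,-1.5,0],[0,0,-2],0],
    [[-1.5,-3,0],[0,0,-3],0],
    [[-1.5,-3.5,0],[0,0,-3],0],
    [[-1.5,-3.5,0],[0,0,-3],0],
    [[-1.5,-3.5,0],[0,0,-3],0],
    [[-1.2,-3.5,0],[0,0,-3],0],
    [[0,-3.5,0],[0,0,-3],0],
    [[0,-3,0],[0,0,-2],0],
    [[0,-2,0],[0,0,-1],0],
    [[0,-1.4,0],[0,0,-0.7],0],
  ],
)

```text
t: 22.4
eef_pos: [483.3, 112.6, 158.6]
tcp_rot: [-3.139, 0.0, 1.492]
ft_force: [0.8, 1.2, -3.0]
opening: 0.629
grip_force: 30.0
```

Request:
move_arm(
  commands=[
    [[0,0,0],[0,0,0],0],
    [[0,0,-3],[0,0,0],0],
    [[0,0,-3],[0,0,0],0],
    [[0,0,0],[0,0,0],0],
    [[0,0,0],[0,0,0],0],
  ],
)

```text
t: 22.9
eef_pos: [483.9, 114.6, 99.7]
tcp_rot: [-3.14, 0.0, 1.495]
ft_force: [-0.2, 0.7, -1.9]
opening: 0.627
grip_force: 30.0
```

```bash
python3 - <<'E'
from h import *
im=read_camera("wrist"); s=state(); print(s["eef_pos"],s["opening"])
for b in blobs(im,"red",400): print(b.mean(0),b.min(0),b.max(0))
E
```

```text
[484.37868599 114.51077222 100.34607983] 0.6321051285710483
[323.47674419 388.29651163] [254 371] [393 406]
[323.64332604 292.92560175] [247 249] [400 336]
```

Request:
move_arm(
  commands=[
    [[-0.1,-0.1,-1],[0,0,0],0],
    [[0,0,-1.5],[0,0,0],0],
    [[0,0,-1],[0,0,0],0],
    [[0,0,-0.7],[0,0,0],0],
    [[0,0,-0.4],[0,0,0],0],
    [[0,0,0],[0,0,0],0],
    [[0,0,0],[0,0,0],0],
  ],
)

```text
t: 23.65
eef_pos: [483.2, 113.0, 53.9]
tcp_rot: [3.141, -0.0, 1.494]
ft_force: [0.6, 0.1, -2.4]
opening: 0.627
grip_force: 30.0
```

Request:
move_arm(
  commands=[
    [[0,0,-0.3],[0,0,0],0],
    [[0,0,0],[0,0,0],0],
    [[0,0,0],[0,0,0],0.85],
    [[0,0,0],[0,0,0],0.85],
    [[0,0,0],[0,0,0],0.85],
    [[0,0,0],[0,0,0],0.85],
  ],
)

```text
t: 24.25
eef_pos: [483.0, 113.0, 50.6]
tcp_rot: [3.142, 0.0, 1.494]
ft_force: [-0.1, -0.3, 0.3]
opening: 0.845
grip_force: 0.0
```

Request:
move_arm(
  commands=[
    [[0,0,4],[0,0,0],1],
    [[0,0,4],[0,0,0],1],
    [[0,0,4],[0,0,0],1],
    [[0,0,4],[0,0,0],1],
    [[0,0,0],[0,0,0],1],
    [[0,0,0],[0,0,0],1],
  ],
)

```text
t: 24.85
eef_pos: [483.0, 113.0, 211.0]
tcp_rot: [3.14, -0.0, 1.494]
ft_force: [-0.3, 0.5, -1.1]
opening: 1.001
grip_force: 0.0
```

```bash
python3 - <<'E'
from h import *
wristlid("red",98)
HUE["green"]=(40,85)
t=read_camera("side"); seen("side",t,[("green",98),("blue",98),("red",98)])
cv2.imwrite("pics/s5.png",cv2.resize(t[140:340,220:440],(660,600),interpolation=cv2.INTER_CUBIC))
E
```

```text
tcp [483. 113. 211.] yaw 85.6
red [324. 237.] [289 193] [359 282] [483.3 112.8] 74.0 55.7 85.6
side green [353. 242.] 43 [452.9 -61.2] 83.9 12.8 87.5
side blue [362. 411.] 112 [259.2 416.9] 102.1 73.9 67.4
side blue [334. 261.] 92 [478.6  28.1] 84.7 56.2 85.4
side blue [250. 241.] 334 [729.8  66.2] 250.3 136.6 85.3
side blue [531.  17.] 198 [  218.8 -1747.6] 525.3 297.6 -89.6
side red [319. 284.] 75 [483.8 118.8] 83.3 57.2 85.9
side red [365. 222.] 45 [ 451.8 -151.8] 77.2 26.3 -71.0
side red [406. 165.] 37 [ 413.8 -459. ] 56.9 46.2 59.8
```

View pics/s5.png

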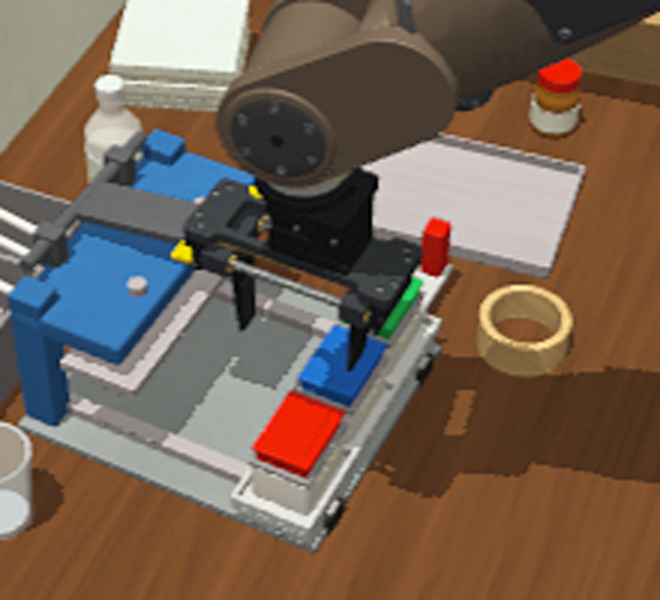

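All three tubs stand level in their pockets: red at (297,432), blue at (343,362) and green at (401,306) in the crop. Next is the handle, then pushing the carriage home.

Request:
move_arm(
  commands=[
    [[-0.4,-4.3,0],[0,0,0],1],
    [[-0.3,-4.3,0],[0,0,0],1],
    [[-0.3,-4.3,0],[0,0,0],1],
    [[-0.3,-4.3,0],[0,0,0],1],
    [[-0.3,-4.3,0],[0,0,0],1],
    [[-0.3,-4.3,0],[0,0,0],1],
    [[-0.5,-4.4,0],[0,0,0],1],
    [[0,0,0],[0,0,0],1],
    [[0,0,0],[0,0,0],1],
    [[0,0,0],[0,0,0],1],
  ],
)

```text
t: 25.95
eef_pos: [458.7, -188.2, 209.8]
tcp_rot: [-3.14, -0.001, 1.494]
ft_force: [0.1, 0.1, 0.6]
opening: 0.997
grip_force: 0.0
```

Request:
move_arm(
  commands=[
    [[0,0,-4],[0,0,0],1],
    [[0,0,-4],[0,0,0],1],
    [[0,0,-4],[0,0,0],1],
    [[0,0,-3.3],[0,0,0],1],
    [[0,0,0],[0,0,0],0],
    [[0,0,0],[0,0,0],0],
    [[0,0,0],[0,0,0],0],
    [[0,0,0],[0,0,0],0],
    [[0,0,0],[0,0,0],0],
    [[0,0,0],[0,0,0],0],
  ],
)

```text
t: 26.95
eef_pos: [459.3, -189.2, 58.4]
tcp_rot: [3.14, 0.001, 1.494]
ft_force: [-0.3, 0.8, -0.2]
opening: 0.554
grip_force: 0.0
```

Request:
move_arm(
  commands=[
    [[0,0,0],[0,0,0],0],
    [[0,0,0],[0,0,0],0],
    [[0,0,0],[0,0,0],0],
    [[0,0,0],[0,0,0],0],
  ],
)

```text
t: 27.35
eef_pos: [459.2, -189.1, 57.7]
tcp_rot: [3.141, 0.0, 1.494]
ft_force: [0.3, -0.4, 0.1]
opening: 0.256
grip_force: 30.0
```

Request:
move_arm(
  commands=[
    [[0.4,-0.03,0],[0,0,0],0],
    [[0.7,-0.05,0],[0,0,0],0],
    [[1,-0.08,0],[0,0,0],0],
    [[1.2,-0.09,0],[0,0,0],0],
    [[1.2,-0.09,0],[0,0,0],0],
    [[1.2,-0.09,0],[0,0,0],0],
    [[1.2,-0.09,0],[0,0,0],0],
    [[1.2,-0.09,0],[0,0,0],0],
    [[1.2,-0.09,0],[0,0,0],0],
    [[1.2,-0.09,0],[0,0,0],0],
  ],
)

```text
t: 28.35
eef_pos: [564.8, -197.6, 57.7]
tcp_rot: [-3.142, 0.001, 1.494]
ft_force: [-3.6, -6.8, 2.3]
opening: 0.25
grip_force: 30.0
```

Request:
move_arm(
  commands=[
    [[1.2,-0.09,0],[0,0,0],0],
    [[1.2,-0.09,0],[0,0,0],0],
    [[1.2,-0.09,0],[0,0,0],0],
    [[1.2,-0.09,0],[0,0,0],0],
    [[1,-0.08,0],[0,0,0],0],
    [[0.6,-0.05,0],[0,0,0],0],
    [[0.4,-0.03,0],[0,0,0],0],
    [[0.3,-0.02,0],[0,0,0],0],
    [[0,0,0],[0,0,0],0],
    [[0,0,0],[0,0,0],0],
  ],
)

```text
t: 29.35
eef_pos: [636.0, -203.3, 57.8]
tcp_rot: [3.14, 0.001, 1.494]
ft_force: [0.1, -5.1, 0.1]
opening: 0.251
grip_force: 30.0
```

Request:
move_arm(
  commands=[
    [[0.2,-0.02,0],[0,0,0],0],
    [[0.15,-0.01,0],[0,0,0],0],
    [[0,0,0],[0,0,0],0],
    [[0,0,0],[0,0,0],0],
  ],
)

```text
t: 29.75
eef_pos: [637.1, -203.3, 57.7]
tcp_rot: [-3.138, 0.0, 1.494]
ft_force: [-15.2, -6.3, 6.2]
opening: 0.247
grip_force: 30.0
```

Request:
move_arm(
  commands=[
    [[-0.25,0.02,0],[0,0,0],0],
    [[0,0,0],[0,0,0],1],
    [[0,0,0],[0,0,0],1],
    [[0,0,0],[0,0,0],1],
    [[0,0,0],[0,0,0],1],
    [[0,0,5],[0,0,0],1],
    [[0,0,5],[0,0,0],1],
    [[0,0,5],[0,0,0],0],
    [[0,0,5],[0,0,0],0],
    [[0,0,0],[0,0,0],0],
  ],
)

```text
t: 30.75
eef_pos: [638.0, -203.0, 265.3]
tcp_rot: [3.131, 0.004, 1.494]
ft_force: [0.4, -0.4, -0.7]
opening: 0.56
grip_force: 0.0
```

Request:
move_arm(
  commands=[
    [[-0.8,3,0],[0,0,0],0],
    [[-0.8,4,0],[0,0,0],0],
    [[-0.7,4,0],[0,0,0],0],
    [[-0.7,4,0],[0,0,0],0],
    [[-0.7,4,0],[0,0,0],0],
    [[-0.4,2.6,0],[0,0,0],0],
    [[0,0,0],[0,0,0],0],
    [[0,0,0],[0,0,0],0],
    [[0,0,0],[0,0,0],0],
  ],
)

```text
t: 31.65
eef_pos: [595.2, 12.7, 257.4]
tcp_rot: [-3.142, 0.0, 1.493]
ft_force: [0.3, 0.3, 0.4]
opening: 0.006
grip_force: 0.0
```

```bash
python3 - <<'E'
from h import *
s=state(); print(s["eef_pos"],s["ft_force"],s["opening"])
wristlid("yellow",220)
t=read_camera("top"); cv2.imwrite("pics/t6.png",cv2.resize(t[130:330,230:500],(810*98//100,588),interpolation=cv2.INTER_CUBIC))
t=read_camera("side"); seen("side",t,[("red",90)])
cv2.imwrite("pics/s6.png",cv2.resize(t[120:320,200:420],(660,600),interpolation=cv2.INTER_CUBIC))
E
```

```text
[595.20594082  12.69485146 257.40703075] [0.3348625  0.29865188 0.43100065] 0.005954709890777399
tcp [595.2  12.7 257.4] yaw 85.6
yellow [325. 232.] [279 179] [367 286] [596.5  35.6] 64.7 50.6 85.5
side red [313. 203.] 44 [ 625.5 -172.6] 81.7 27.6 -66.8
side red [403. 165.] 30 [ 428.5 -467.9] 58.9 26.1 -73.1
```

View pics/s6.png

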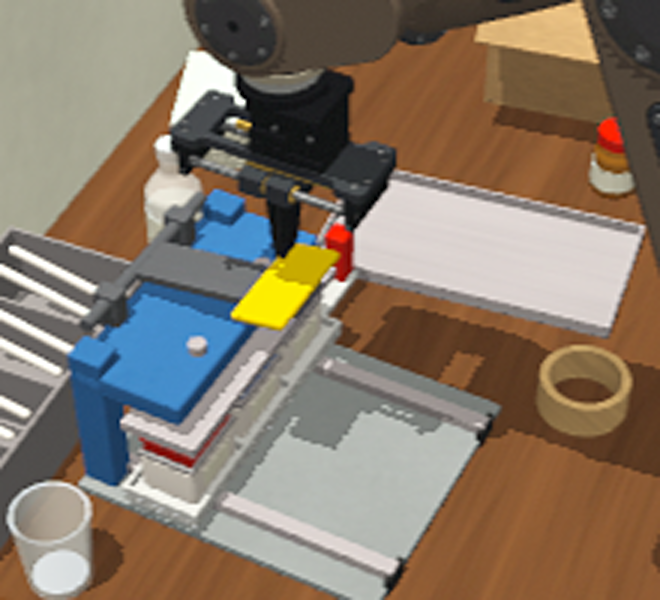

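The side crop shows the carriage under the head, with the red lid at (185,445) below the platen and the fingers over the yellow pad. Pressing now.

Request:
move_arm(
  commands=[
    [[0,0,-2],[0,0,0],0],
    [[0,0,-1.5],[0,0,0],0],
    [[0,0,-1],[0,0,0],0],
    [[0,0,-1],[0,0,0],0],
    [[0,0,-1],[0,0,0],0],
    [[0,0,-0.8],[0,0,0],0],
    [[0,0,-0.5],[0,0,0],0],
    [[0,0,-0.3],[0,0,0],0],
    [[0,0,0],[0,0,0],0],
    [[0,0,0],[0,0,0],0],
  ],
)

```text
t: 32.8
eef_pos: [594.6, 13.2, 177.2]
tcp_rot: [-3.141, 0.0, 1.494]
ft_force: [-5.8, -0.0, 8.1]
opening: 0.005
grip_force: 4.2
```

Request:
move_arm(
  commands=[
    [[0,0,-0.3],[0,0,0],0],
    [[0,0,0],[0,0,0],0],
    [[0,0,0],[0,0,0],0],
  ],
)

```text
t: 33.1
eef_pos: [594.7, 13.1, 175.7]
tcp_rot: [3.141, 0.0, 1.494]
ft_force: [-11.0, 0.5, 20.7]
opening: 0.004
grip_force: 11.0
```

Request:
move_arm(
  commands=[
    [[0,0,-0.25],[0,0,0],0],
    [[0,0,0],[0,0,0],0],
    [[0,0,0],[0,0,0],0],
    [[0,0,0],[0,0,0],0],
  ],
)

```text
t: 33.5
eef_pos: [594.8, 13.1, 175.1]
tcp_rot: [3.139, 0.0, 1.494]
ft_force: [-16.3, 0.6, 36.8]
opening: 0.01
grip_force: 19.8
```

Request:
move_arm(
  commands=[
    [[0,0,1],[0,0,0],0],
    [[0,0,2],[0,0,0],0],
    [[0,0,3],[0,0,0],0],
    [[0,0,4],[0,0,0],0],
    [[0,0,0],[0,0,0],0],
  ],
)

```text
t: 34.0
eef_pos: [596.9, 13.1, 276.2]
tcp_rot: [3.133, 0.0, 1.494]
ft_force: [0.0, 0.7, -0.6]
opening: 0.005
grip_force: 0.0
```

Request:
move_arm(
  commands=[
    [[0.4,-2.6,0],[0,0,0],1],
    [[0.7,-4,0],[0,0,0],1],
    [[0.7,-4,0],[0,0,0],1],
    [[0.8,-4,0],[0,0,0],1],
    [[0.8,-4,0],[0,0,0],1],
    [[0.8,-3,0],[0,0,0],1],
    [[0,0,0],[0,0,0],1],
    [[0,0,0],[0,0,0],1],
    [[0,0,0],[0,0,0],1],
  ],
)

```text
t: 34.9
eef_pos: [636.9, -201.7, 270.9]
tcp_rot: [-3.141, -0.0, 1.494]
ft_force: [-0.2, -0.2, 0.3]
opening: 0.706
grip_force: 0.0
```

```bash
python3 - <<'E'
from h import *
s=state(); print(s["eef_pos"],s["ft_force"],s["opening"])
t=read_camera("side"); seen("side",t,[("yellow",220),("red",90)])
cv2.imwrite("pics/s7.png",cv2.resize(t[180:320,190:340],(642,600),interpolation=cv2.INTER_CUBIC))
E
```

```text
[ 636.87641113 -201.70842011  270.93619809] [-0.23453794 -0.23140362  0.3006885 ] 0.7064093958609127
side yellow [295. 215.] 82 [595.7  17.4] 116.1 49.9 86.0
side red [313. 203.] 47 [ 626.6 -174.7] 86.4 27.6 -67.3
```

View pics/s7.png

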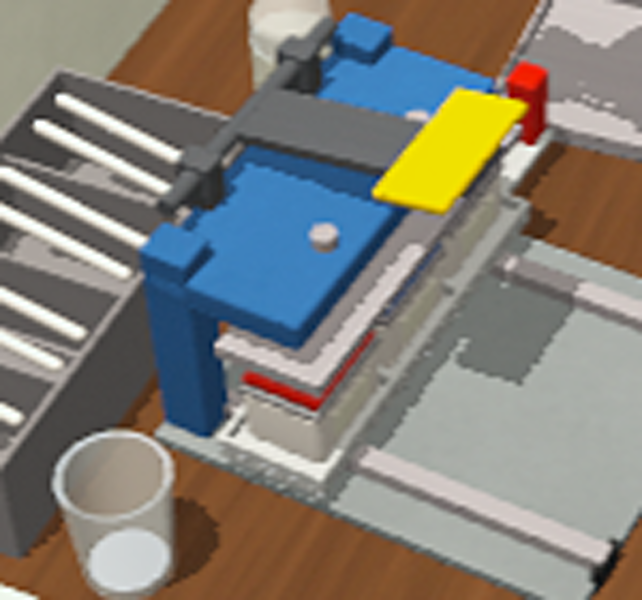

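The pedal is back up (same pixels as before), and a gap now shows above the red lid at (290,390). I pull the carriage out.

Request:
move_arm(
  commands=[
    [[0,-0.1,-4],[0,0,0],1],
    [[0,0,-4.5],[0,0,0],1],
    [[0,0,-4.5],[0,0,0],1],
    [[0,0,-4.5],[0,0,0],1],
    [[0,0,-3.7],[0,0,0],1],
    [[0,0,0],[0,0,0],0],
    [[0,0,0],[0,0,0],0],
    [[0,0,0],[0,0,0],0],
    [[0,0,0],[0,0,0],0],
    [[0,0,0],[0,0,0],0],
  ],
)

```text
t: 35.95
eef_pos: [637.6, -203.6, 60.9]
tcp_rot: [3.139, 0.001, 1.494]
ft_force: [0.0, -0.4, 1.0]
opening: 0.637
grip_force: 0.0
```

Request:
move_arm(
  commands=[
    [[0,0,0],[0,0,0],0],
    [[0,0,0],[0,0,0],0],
    [[0,0,0],[0,0,0],0],
    [[0,0,0],[0,0,0],0],
    [[0,0,0],[0,0,0],0],
  ],
)

```text
t: 36.45
eef_pos: [636.9, -203.5, 59.1]
tcp_rot: [-3.141, -0.0, 1.494]
ft_force: [-1.0, -0.2, 0.2]
opening: 0.251
grip_force: 30.0
```

Request:
move_arm(
  commands=[
    [[-0.4,0.03,0],[0,0,0],0],
    [[-0.7,0.05,0],[0,0,0],0],
    [[-1,0.08,0],[0,0,0],0],
    [[-1.2,0.09,0],[0,0,0],0],
    [[-1.2,0.09,0],[0,0,0],0],
    [[-1.2,0.09,0],[0,0,0],0],
    [[-1.2,0.09,0],[0,0,0],0],
    [[-1.2,0.09,0],[0,0,0],0],
    [[-1.2,0.09,0],[0,0,0],0],
    [[-1.2,0.09,0],[0,0,0],0],
  ],
)

```text
t: 37.45
eef_pos: [530.9, -195.0, 59.1]
tcp_rot: [-3.141, -0.001, 1.494]
ft_force: [3.1, 4.5, -3.8]
opening: 0.251
grip_force: 30.0
```

Request:
move_arm(
  commands=[
    [[-1.2,0.09,0],[0,0,0],0],
    [[-1.2,0.09,0],[0,0,0],0],
    [[-1.2,0.09,0],[0,0,0],0],
    [[-1.2,0.09,0],[0,0,0],0],
    [[-1,0.08,0],[0,0,0],0],
    [[-0.6,0.05,0],[0,0,0],0],
    [[-0.4,0.03,0],[0,0,0],0],
    [[-0.4,0.03,0],[0,0,0],0],
    [[0,0,0],[0,0,0],0],
    [[0,0,0],[0,0,0],0],
  ],
)

```text
t: 38.45
eef_pos: [458.5, -189.2, 59.0]
tcp_rot: [-3.139, -0.001, 1.494]
ft_force: [-1.9, 4.9, -2.0]
opening: 0.254
grip_force: 30.0
```

Request:
move_arm(
  commands=[
    [[-0.2,0.02,0],[0,0,0],0],
    [[-0.1,0.01,0],[0,0,0],0],
    [[0,0,0],[0,0,0],0],
    [[0,0,0],[0,0,0],0],
  ],
)

```text
t: 38.85
eef_pos: [457.5, -189.2, 59.0]
tcp_rot: [3.14, -0.0, 1.494]
ft_force: [13.6, 9.3, -8.3]
opening: 0.252
grip_force: 30.0
```

Request:
move_arm(
  commands=[
    [[0.2,-0.02,0],[0,0,0],0],
    [[0,0,0],[0,0,0],1],
    [[0,0,0],[0,0,0],1],
    [[0,0,0],[0,0,0],1],
    [[0,0,0],[0,0,0],1],
    [[0,0,5],[0,0,0],1],
    [[0,0,5],[0,0,0],1],
    [[0,0,5],[0,0,0],1],
    [[0,0,0],[0,0,0],1],
    [[0,0,0],[0,0,0],1],
  ],
)

```text
t: 39.85
eef_pos: [459.0, -190.1, 210.0]
tcp_rot: [3.139, 0.001, 1.494]
ft_force: [-0.1, 0.6, -0.0]
opening: 0.952
grip_force: 0.0
```

```bash
python3 - <<'E'
from h import *
wristlid("green",88);wristlid("blue",88)
t=read_camera("side"); HUE["green"]=(40,85); seen("side",t,[("green",88),("blue",88),("red",88)])
E
```

```text
tcp [ 459.  -190.1  210. ] yaw 85.6
green [329.  77.] [291  22] [367 133] [471.9 -71.5] 75.0 55.6 85.0
tcp [ 458.6 -189.8  208.8] yaw 85.6
blue [612.  67.] [574   0] [639 129] [682.2 -79. ] 85.9 50.2 85.6
side green [347. 241.] 66 [474.1 -68.3] 78.6 56.2 86.2
side blue [361. 411.] 113 [260.4 411.6] 103.0 74.5 67.4
side blue [334. 263.] 68 [476.7  23.9] 77.2 54.9 85.7
side blue [250. 242.] 331 [735.1  57.9] 252.5 137.8 85.3
side blue [271. 193.] 63 [ 759.2 -168. ] 83.7 42.8 -79.6
side blue [537.  12.] 206 [  222.8 -1774.9] 529.8 299.6 89.1
side red [320. 286.] 74 [482.4 115.5] 77.8 56.1 85.8
side red [365. 222.] 45 [ 451.3 -161.3] 81.3 26.6 -71.0
side red [407. 165.] 34 [ 413.  -474.3] 61.6 35.7 -86.7
```

Request:
move_arm(
  commands=[
    [[0.4,3.5,0],[0,0,0],1],
    [[0.4,4.5,0],[0,0,0],1],
    [[0.5,3.8,0],[0,0,0],1],
    [[0,0,0],[0,0,0],1],
    [[0,0,0],[0,0,0],1],
    [[0,0,0],[0,0,0],1],
  ],
)

```text
t: 40.6
eef_pos: [471.9, -72.6, 208.5]
tcp_rot: [-3.14, -0.0, 1.494]
ft_force: [-0.0, -0.6, 0.1]
opening: 1.001
grip_force: 0.0
```

```bash
python3 - <<'E'
from h import *
wristlid("green",88)
t=cv2.imread("pics/top0.png"); h=cv2.cvtColor(t,cv2.COLOR_BGR2HSV)
m=cv2.inRange(h,(0,0,110),(180,75,255)); m[:,:404]=0; m[:,485:]=0; m[:185]=0; m[312:]=0
m=cv2.morphologyEx(m,cv2.MORPH_CLOSE,np.ones((5,5)));m=cv2.morphologyEx(m,cv2.MORPH_OPEN,np.ones((7,7)))
c=max(cv2.findContours(m,0,1)[0],key=cv2.contourArea)[:,0]
for z in (3,16): print(rect("top",c,z),c.min(0),c.max(0))
s=cv2.imread("pics/side0.png"); h=cv2.cvtColor(s,cv2.COLOR_BGR2HSV)
q=[[318,176],[415,190],[404,230],[306,200]]
print(ray("side",q,16))
E
```

```text
tcp [471.9 -72.6 208.5] yaw 85.6
green [324. 233.] [290 189] [359 277] [472.2 -70.9] 74.8 55.4 85.5
(array([ 525.1, -330.6], dtype=float32), 336.3, 176.0, np.float32(3.4)) [407 193] [475 307]
(array([ 523.2, -326.9], dtype=float32), 333.0, 174.3, np.float32(3.4)) [407 193] [475 307]
[[ 695.81822376 -386.49199447   16.        ]
 [ 371.74201943 -446.00178177   16.        ]
 [ 350.92134028 -248.73438277   16.        ]
 [ 684.40182812 -257.61032621   16.        ]]
```

Request:
move_arm(
  commands=[
    [[0,0.15,-4],[0,0,0],0.9],
    [[0,0,-4],[0,0,0],0.9],
    [[0,0,-4],[0,0,0],0.9],
    [[0,0,-3.8],[0,0,0],0.9],
    [[0,0,0],[0,0,0],0.9],
    [[0,0,0],[0,0,0],0],
    [[0,0,0],[0,0,0],0],
    [[0,0,0],[0,0,0],0],
    [[0,0,0],[0,0,0],0],
    [[0,0,0],[0,0,0],0],
  ],
)

```text
t: 41.65
eef_pos: [472.6, -70.7, 52.5]
tcp_rot: [3.139, 0.001, 1.494]
ft_force: [-1.0, -0.7, 10.5]
opening: 0.632
grip_force: 30.0
```

Request:
move_arm(
  commands=[
    [[0,0,0],[0,0,0],0],
    [[0,0,2],[0,0,0],0],
    [[0,0,4],[0,0,0],0],
    [[0,0,5],[0,0,0],0],
    [[0,0,2],[0,0,0],0],
    [[0,0,0],[0,0,0],0],
    [[0,0,0],[0,0,0],0],
  ],
)

```text
t: 42.35
eef_pos: [471.6, -70.3, 181.1]
tcp_rot: [3.141, 0.0, 1.494]
ft_force: [0.0, -0.3, -2.9]
opening: 0.627
grip_force: 30.0
```

Request:
move_arm(
  commands=[
    [[0,-2,0],[0,0,0],0],
    [[0,-3,0],[0,0,0],0],
    [[0,-3.5,0],[0,0,1],0],
    [[1.5,-3.5,0],[0,0,1],0],
    [[2.5,-3,0],[0,0,1],0],
    [[2.5,-3,0],[0,0,1],0],
    [[2.5,-2.5,0],[0,0,1],0],
    [[2.5,-2,0],[0,0,1],0],
    [[2,-1.5,0],[0,0,1],0],
    [[1.2,-1.2,0],[0,0,0.8],0],
  ],
)

```text
t: 43.35
eef_pos: [619.5, -323.0, 177.9]
tcp_rot: [-3.139, -0.002, 1.631]
ft_force: [-0.0, -0.0, -2.9]
opening: 0.63
grip_force: 30.0
```

Request:
move_arm(
  commands=[
    [[0,0,-2],[0,0,0],0],
    [[0,0,-4],[0,0,0],0],
    [[0,0,-4],[0,0,0],0],
    [[0,0,-2],[0,0,0],0],
    [[0,0,-1.5],[0,0,0],0],
    [[0,0,0],[0,0,0],0],
    [[0,0,0],[0,0,0],0],
    [[0,0,0],[0,0,0],0],
  ],
)

```text
t: 44.15
eef_pos: [619.6, -322.8, 47.4]
tcp_rot: [3.14, 0.001, 1.63]
ft_force: [-0.1, -0.3, -2.2]
opening: 0.628
grip_force: 30.0
```

Request:
move_arm(
  commands=[
    [[0,0,-1],[0,0,0],0],
    [[0,0,-0.7],[0,0,0],0],
    [[0,0,-0.4],[0,0,0],0],
    [[0,0,-0.2],[0,0,0],0],
    [[0,0,0],[0,0,0],0],
    [[0,0,0],[0,0,0],0],
  ],
)

```text
t: 44.75
eef_pos: [618.6, -322.3, 25.4]
tcp_rot: [-3.141, 0.0, 1.63]
ft_force: [-8.3, 5.1, 19.5]
opening: 0.63
grip_force: 30.0
```

Request:
move_arm(
  commands=[
    [[0,0,0.1],[0,0,0],0],
    [[0,0,0],[0,0,0],0.85],
    [[0,0,0],[0,0,0],0.85],
    [[0,0,0],[0,0,0],0.85],
    [[0,0,0],[0,0,0],0.85],
    [[0,0,4],[0,0,0],0.85],
    [[0,0,4],[0,0,0],1],
    [[0,0,4],[0,0,0],1],
    [[0,0,4.5],[0,0,0],1],
    [[0,0,2],[0,0,0],1],
  ],
)

```text
t: 45.75
eef_pos: [619.9, -322.9, 213.6]
tcp_rot: [3.137, 0.003, 1.63]
ft_force: [0.4, -0.7, 0.0]
opening: 1.0
grip_force: 0.0
```

Request:
move_arm(
  commands=[
    [[0,0,0],[0,0,0],1],
    [[0,0,0],[0,0,0],1],
    [[0,0,0],[0,0,0],1],
  ],
)

```text
t: 46.05
eef_pos: [618.5, -322.2, 207.4]
tcp_rot: [-3.14, -0.002, 1.63]
ft_force: [0.1, 0.6, -0.7]
opening: 1.0
grip_force: 0.0
```

```bash
python3 - <<'E'
from h import *
wristlid("green",61)
HUE["green"]=(40,85)
t=read_camera("side"); seen("side",t,[("green",61),("blue",88),("red",88)])
cv2.imwrite("pics/w8.png",read_camera("wrist"))
E
```

```text
tcp [ 618.5 -322.2  207.4] yaw 93.4
green [324. 228.] [293 188] [356 269] [ 618.3 -322.6] 74.4 55.4 -86.6
side green [332. 183.] 58 [ 619.8 -319.3] 80.7 55.4 -86.6
side blue [362. 411.] 112 [260.4 411.6] 103.0 74.5 67.4
side blue [334. 263.] 68 [476.7  24.1] 76.8 54.9 85.7
side blue [251. 241.] 340 [735.1  57.9] 252.5 137.8 85.3
side blue [528.  20.] 209 [  219.6 -1771.5] 530.0 300.1 -89.6
side red [320. 286.] 74 [482.4 115.5] 77.8 56.1 85.8
side red [365. 222.] 44 [ 452.4 -161.3] 81.3 25.7 -75.4
```

View pics/w8.png

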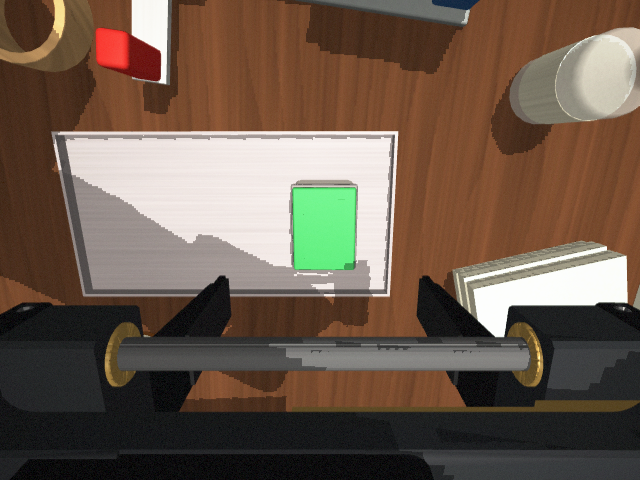

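The green tub stands in the pan: lid (324,228), pan from (55,132) to (397,295). Next the blue one.

Request:
move_arm(
  commands=[
    [[-3.5,2,0],[0,0,-1],1],
    [[-3.5,3,0],[0,0,-1],1],
    [[-3.5,3.5,0],[0,0,-1],1],
    [[-2.5,3.8,0],[0,0,-1],1],
    [[-1,4.5,0],[0,0,-1],1],
    [[0,4.5,0],[0,0,-1],1],
    [[0,4.5,0],[0,0,-1],1],
    [[0,4.5,0],[0,0,-0.8],1],
    [[0,2.5,0],[0,0,0],1],
    [[0,1.5,0],[0,0,0],1],
  ],
)

```text
t: 47.2
eef_pos: [478.6, 22.6, 208.8]
tcp_rot: [-3.141, -0.0, 1.496]
ft_force: [0.6, -0.1, 0.1]
opening: 1.0
grip_force: 0.0
```

Request:
move_arm(
  commands=[
    [[0,0,0],[0,0,0],1],
    [[0,0,0],[0,0,0],1],
    [[0,0,0],[0,0,0],1],
  ],
)

```text
t: 47.5
eef_pos: [479.0, 19.8, 209.0]
tcp_rot: [-3.141, 0.0, 1.493]
ft_force: [-0.9, -0.0, -0.8]
opening: 1.0
grip_force: 0.0
```

```bash
python3 - <<'E'
from h import *
wristlid("blue",88);wristlid("red",88)
E
```

```text
tcp [479.   19.8 209. ] yaw 85.6
blue [320. 233.] [285 190] [354 277] [475.7  21.2] 73.9 55.4 85.6
blue [602. 112.] [558  34] [639 186] [703.3  98.1] 107.9 64.9 85.6
tcp [479.   19.7 209. ] yaw 85.5
red [317. 116.] [280  64] [355 169] [481.1 111.9] 75.2 55.6 85.6
```

Request:
move_arm(
  commands=[
    [[-0.3,0.15,-4],[0,0,0],0.9],
    [[0,0,-4],[0,0,0],0.9],
    [[0,0,-4],[0,0,0],0.9],
    [[0,0,-3.8],[0,0,0],0.9],
    [[0,0,0],[0,0,0],0.9],
    [[0,0,0],[0,0,0],0],
    [[0,0,0],[0,0,0],0],
    [[0,0,0],[0,0,0],0],
    [[0,0,0],[0,0,0],0],
    [[0,0,0],[0,0,0],0],
  ],
)

```text
t: 48.6
eef_pos: [476.6, 22.0, 52.5]
tcp_rot: [3.139, 0.0, 1.494]
ft_force: [-0.8, -0.2, 11.4]
opening: 0.627
grip_force: 30.0
```

Request:
move_arm(
  commands=[
    [[0,0,0],[0,0,0],0],
    [[0,0,2],[0,0,0],0],
    [[0,0,4],[0,0,0],0],
    [[0,0,5],[0,0,0],0],
    [[0,0,2],[0,0,0],0],
    [[0,0,0],[0,0,0],0],
    [[0,0,0],[0,0,0],0],
  ],
)

```text
t: 49.3
eef_pos: [475.6, 22.1, 181.1]
tcp_rot: [3.141, 0.0, 1.494]
ft_force: [0.3, -0.5, -1.3]
opening: 0.628
grip_force: 30.0
```

Request:
move_arm(
  commands=[
    [[0,-2.5,0],[0,0,0],0],
    [[0,-3.5,0],[0,0,0],0],
    [[0,-4,0],[0,0,1],0],
    [[0,-4,0],[0,0,1],0],
    [[0.5,-4,0],[0,0,1],0],
    [[0.8,-4,0],[0,0,1],0],
    [[1,-4,0],[0,0,1],0],
    [[1,-4,0],[0,0,1],0],
    [[1,-3,0],[0,0,1],0],
    [[0.5,-2,0],[0,0,0.8],0],
  ],
)

```text
t: 50.3
eef_pos: [523.8, -329.8, 178.6]
tcp_rot: [-3.139, -0.002, 1.63]
ft_force: [-0.1, 0.7, -1.4]
opening: 0.63
grip_force: 30.0
```

Request:
move_arm(
  commands=[
    [[0,0,-2],[0,0,0],0],
    [[0,0,-4],[0,0,0],0],
    [[0,0,-4],[0,0,0],0],
    [[0,0,-2],[0,0,0],0],
    [[0,0,-1.5],[0,0,0],0],
    [[0,0,0],[0,0,0],0],
    [[0,0,0],[0,0,0],0],
    [[0,0,0],[0,0,0],0],
  ],
)

```text
t: 51.1
eef_pos: [524.5, -328.3, 47.2]
tcp_rot: [3.14, 0.001, 1.63]
ft_force: [0.7, 0.0, -2.5]
opening: 0.63
grip_force: 30.0
```

Request:
move_arm(
  commands=[
    [[0,0,-1],[0,0,0],0],
    [[0,0,-0.7],[0,0,0],0],
    [[0,0,-0.3],[0,0,0],0],
    [[0,0,-0.1],[0,0,0],0],
    [[0,0,0],[0,0,0],0],
    [[0,0,0],[0,0,0],0],
  ],
)

```text
t: 51.7
eef_pos: [523.7, -327.8, 25.5]
tcp_rot: [-3.141, -0.0, 1.63]
ft_force: [-2.4, 2.3, 4.4]
opening: 0.632
grip_force: 30.0
```

Request:
move_arm(
  commands=[
    [[0,0,0],[0,0,0],0],
    [[0,0,0],[0,0,0],0.85],
    [[0,0,0],[0,0,0],0.85],
    [[0,0,0],[0,0,0],0.85],
    [[0,0,0],[0,0,0],0.85],
    [[0,0,4],[0,0,0],0.85],
    [[0,0,4],[0,0,0],0.85],
    [[0,0,4],[0,0,0],1],
    [[0,0,4.5],[0,0,0],1],
    [[0,0,2],[0,0,0],1],
  ],
)

```text
t: 52.7
eef_pos: [524.8, -328.5, 214.4]
tcp_rot: [3.138, 0.003, 1.63]
ft_force: [0.1, 1.0, 0.1]
opening: 0.991
grip_force: 0.0
```

Request:
move_arm(
  commands=[
    [[-1,3,0],[0,0,-1],1],
    [[-1,4,0],[0,0,-1],1],
    [[-1,4.5,0],[0,0,-1],1],
    [[-1,4.5,0],[0,0,-1],1],
    [[-0.3,4.5,0],[0,0,-1],1],
    [[0,4.5,0],[0,0,-1],1],
    [[0,4.5,0],[0,0,-1],1],
    [[0,4.5,0],[0,0,-0.8],1],
    [[0,4.5,0],[0,0,0],1],
    [[0,4,0],[0,0,0],1],
  ],
)

```text
t: 53.7
eef_pos: [480.7, 99.1, 210.3]
tcp_rot: [3.141, -0.0, 1.494]
ft_force: [1.0, -0.8, -0.0]
opening: 1.002
grip_force: 0.0
```

Request:
move_arm(
  commands=[
    [[0,1.5,0],[0,0,0],1],
    [[0,0,0],[0,0,0],1],
    [[0,0,0],[0,0,0],1],
    [[0,0,0],[0,0,0],1],
  ],
)

```text
t: 54.1
eef_pos: [481.1, 111.1, 210.2]
tcp_rot: [3.141, 0.0, 1.493]
ft_force: [0.3, 0.1, 0.1]
opening: 1.0
grip_force: 0.0
```

```bash
python3 - <<'E'
from h import *
wristlid("red",88)
HUE["green"]=(40,85)
t=read_camera("top"); seen("top",t,[("green",61),("blue",61),("red",88)])
E
```

```text
tcp [481.1 111.1 210.2] yaw 85.5
red [324. 232.] [290 189] [358 276] [481.3 112.8] 74.1 55.5 85.6
top green [442. 214.] 79 [ 616.5 -321.7] 71.2 52.0 -86.6
top blue [173. 340.] 115 [257.7 415.5] 102.6 74.6 67.3
top blue [446. 247.] 84 [ 522.2 -327.7] 72.9 54.3 -87.1
top blue [359. 179.] 161 [713.1 -81.9] 129.6 111.3 -4.6
top blue [299. 174.] 158 [728.   88.4] 130.6 115.1 -4.9
top red [509. 283.] 52 [ 419.5 -487.9] 52.4 45.9 -89.2
top red [399. 268.] 36 [ 457.3 -189.6] 30.0 27.6 89.1
```

Request:
move_arm(
  commands=[
    [[0,0.15,-4],[0,0,0],0.9],
    [[0,0,-4],[0,0,0],0.9],
    [[0,0,-4],[0,0,0],0.9],
    [[0,0,-3.9],[0,0,0],0.9],
    [[0,0,0],[0,0,0],0.9],
    [[0,0,0],[0,0,0],0],
    [[0,0,0],[0,0,0],0],
    [[0,0,0],[0,0,0],0],
    [[0,0,0],[0,0,0],0],
    [[0,0,0],[0,0,0],0],
  ],
)

```text
t: 55.2
eef_pos: [481.7, 113.6, 52.6]
tcp_rot: [3.139, -0.0, 1.494]
ft_force: [-1.0, -1.5, 11.1]
opening: 0.628
grip_force: 30.0
```

Request:
move_arm(
  commands=[
    [[0,0,0],[0,0,0],0],
    [[0,0,2],[0,0,0],0],
    [[0,0,4],[0,0,0],0],
    [[0,0,5],[0,0,0],0],
    [[0,0,2],[0,0,0],0],
    [[0,0,0],[0,0,0],0],
    [[0,0,0],[0,0,0],0],
  ],
)

```text
t: 55.9
eef_pos: [480.6, 113.5, 181.1]
tcp_rot: [3.141, -0.0, 1.494]
ft_force: [0.2, -0.4, -1.5]
opening: 0.634
grip_force: 30.0
```

Request:
move_arm(
  commands=[
    [[0,-2.5,0],[0,0,0],0],
    [[0,-3.5,0],[0,0,0],0],
    [[0,-4.2,0],[0,0,0],0],
    [[-0.4,-4.2,0],[0,0,1],0],
    [[-0.6,-4.2,0],[0,0,1],0],
    [[-0.6,-4.2,0],[0,0,1],0],
    [[-0.6,-4.2,0],[0,0,1],0],
    [[-0.6,-4.2,0],[0,0,1],0],
    [[-0.6,-4.2,0],[0,0,1],0],
    [[-0.6,-4,0],[0,0,1],0],
  ],
)

```text
t: 56.9
eef_pos: [439.9, -281.9, 179.3]
tcp_rot: [-3.139, -0.002, 1.617]
ft_force: [-0.3, -0.2, -1.6]
opening: 0.63
grip_force: 30.0
```

Request:
move_arm(
  commands=[
    [[-0.6,-3,0],[0,0,0.9],0],
    [[-0.6,-2.3,0],[0,0,0],0],
    [[0,0,0],[0,0,0],0],
    [[0,0,-2],[0,0,0],0],
    [[0,0,-4],[0,0,0],0],
    [[0,0,-4],[0,0,0],0],
    [[0,0,-2],[0,0,0],0],
    [[0,0,-1.5],[0,0,0],0],
    [[0,0,0],[0,0,0],0],
    [[0,0,0],[0,0,0],0],
  ],
)

```text
t: 57.9
eef_pos: [428.8, -332.7, 45.6]
tcp_rot: [-3.141, -0.001, 1.632]
ft_force: [-0.2, 1.1, -1.5]
opening: 0.632
grip_force: 30.0
```

Request:
move_arm(
  commands=[
    [[0,0,-1],[0,0,0],0],
    [[0,0,-0.6],[0,0,0],0],
    [[0,0,-0.3],[0,0,0],0],
    [[0,0,-0.1],[0,0,0],0],
    [[0,0,0],[0,0,0],0],
    [[0,0,0],[0,0,0],0],
  ],
)

```text
t: 58.5
eef_pos: [429.1, -333.5, 26.3]
tcp_rot: [3.141, 0.0, 1.632]
ft_force: [-0.4, 0.3, -2.2]
opening: 0.628
grip_force: 30.0
```

Request:
move_arm(
  commands=[
    [[0,0,0],[0,0,0],0],
    [[0,0,0],[0,0,0],0.85],
    [[0,0,0],[0,0,0],0.85],
    [[0,0,0],[0,0,0],0.85],
    [[0,0,0],[0,0,0],0.85],
    [[0,0,4],[0,0,0],0.85],
    [[0,0,4],[0,0,0],0.85],
    [[0,0,4],[0,0,0],1],
    [[0,0,4.5],[0,0,0],1],
    [[0,0,4],[0,0,0],1],
  ],
)

```text
t: 59.5
eef_pos: [428.9, -333.3, 233.5]
tcp_rot: [3.141, 0.001, 1.632]
ft_force: [-0.0, -0.1, 0.2]
opening: 0.99
grip_force: 0.0
```

Request:
move_arm(
  commands=[
    [[-1,4.5,1],[0,0,0],1],
    [[-1,4.5,1],[0,0,0],1],
    [[0,4.5,1],[0,0,0],1],
    [[0,4.5,1],[0,0,0],1],
    [[0,4.5,0],[0,0,0],1],
    [[0,4.5,0],[0,0,0],1],
    [[0,4.5,0],[0,0,0],1],
    [[0,0,0],[0,0,0],1],
    [[0,0,0],[0,0,0],1],
    [[0,0,0],[0,0,0],1],
  ],
)

```text
t: 60.5
eef_pos: [409.1, -19.2, 271.2]
tcp_rot: [3.141, 0.0, 1.631]
ft_force: [-0.8, -0.8, -0.7]
opening: 0.998
grip_force: 0.0
```

```bash
python3 - <<'E'
from h import *
HUE["green"]=(40,85); print(state()["eef_pos"],state()["ft_force"])
t=read_camera("top"); seen("top",t,[("green",61),("blue",61),("red",61),("yellow",220)])
s=read_camera("side"); seen("side",s,[("green",61),("red",61),("red",90),("yellow",220)])
cv2.imwrite("pics/t9.png",t)
E
```

```text
[409.13505446 -19.18559412 271.19692755] [-0.83727074 -0.7798326  -0.66236367]
top green [442. 214.] 79 [ 616.5 -321.6] 71.4 52.0 -86.6
top blue [173. 340.] 115 [257.7 415.4] 102.3 74.7 67.3
top blue [446. 247.] 84 [ 521.9 -327.9] 72.4 54.4 -86.1
top blue [359. 179.] 159 [712.9 -81.8] 129.8 111.3 -4.6
top blue [299. 174.] 158 [727.9  88.5] 130.3 115.1 -5.0
top red [509. 283.] 52 [ 421.5 -499.3] 53.6 47.0 -89.2
top red [449. 280.] 87 [ 427.7 -333.7] 74.6 55.9 -86.5
top red [399. 268.] 36 [ 460.  -194.6] 30.7 28.2 89.1
top yellow [325. 206.] 119 [595.1  13.3] 110.2 48.5 85.4
side green [330. 185.] 54 [ 619.7 -318.4] 80.4 53.4 -84.0
side red [365. 222.] 44 [ 460.1 -188.7] 83.2 26.3 -75.4
side red [406. 164.] 38 [ 426.6 -508.6] 61.5 47.1 -73.1
side red [365. 222.] 44 [ 451.8 -159.2] 81.2 25.7 -75.4
side red [406. 164.] 38 [ 419.1 -471.3] 60.0 46.0 -73.1
side yellow [295. 215.] 82 [595.8  18. ] 117.3 49.8 86.0
```

View pics/t9.png

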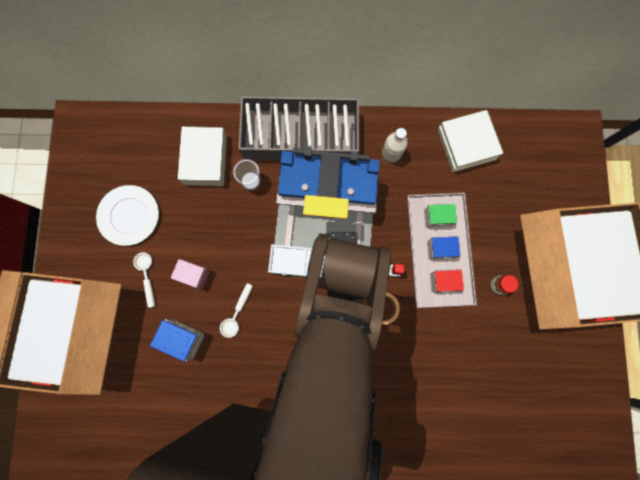

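The three closed tubs stand in the pan: green (442,214), blue (446,247), red (449,280). The carriage is out (handle at (399,268)), the pedal is up, and the bystanders have not moved. Handing in.

```bash
python3 -c "
from cell import *
print(env.job_done())"
```

```text
the job is handed in; nothing more can be done
None
```

I closed the three tubs present (blue, green and red) in the press and stood them upright on the sheet pan, with the carriage left out and the pedal up. The job is handed in, but no verdict came back.

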